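Feed blanks along the fence onto the indexing turntable and index the batch

ROBOT

A 6-joint arm with a two-finger parallel gripper is mounted at the origin on a cart in front of the work surface, level with it; the furniture and walls round the work are solid. World frame = base frame: x ahead of the robot, y to its left, z up, the work surface at z = 0. Lengths are in mm, angles in degrees, forces in N, time in s.
With the tool pointing down it reaches from about 275 to 725 mm from the base axis. Payload 15.9 kg.
Tool frame: the origin (TCP) lies between the finger pads; the fingertips stand 19 mm ahead of it and the grasp point (between the pads) is the TCP; z points along the fingers, y is the line along which they close (so a half turn about z gives the same grasp; the last joint's range is limited). The gripper opens to 85 mm and grips with 20 to 120 N. Pads are 22 mm wide; open, the fingers measure 114 mm over their backs; the gripper's body (76 mm by 85 mm) begins 54 mm behind the grasp point. The pads swing forward as they close: fully open they stand 13 mm farther back than shut.
Start: joints at [-69.557, 12.198, -1.971, 75.831, 0, 90], TCP at [174.632, -468.497, 250.306] pointing down, gripper open.
Joint ranges: [-170.91, 170.91], [-42.67, 98.43], [-65.05, 77.54], [-120.47, 116.71], [-90, 82.35], [-180, 180]. Speed limits (degrees/s): [108.29, 108.29, 136.94, 147.25, 180, 180].

INTERFACE

Orientations are given as [roll, pitch, yaw] about the fixed x, y, z axes, in that order (R = Rz(yaw) Ry(pitch) Rx(roll)).
In Python, from cell import readout, viewer, robot gives the robot as it stands.
- The arm moves only by the tool carry_out, never from a script. Its argument "plan" is a list of rows, each an object with "offset": the shift along the tool's x, y, z in m, a list of three; "rotation": the turn, a rotation vector about the tool's x, y, z in rad, a list of three. In form: [{"offset": [x, y, z], "rotation": [rx, ry, rz]}, ...]. A call has exactly 5 rows; each row is the pose to reach, as a shift and turn from the pose commanded when the call began, along the tool's axes at that moment; what a row does not reach only later rows make up. A row lasts 1/10 s, in which the tool goes at most 50 mm and 8.59 degrees, less where a joint would pass 70% of its speed; a pose out of reach is approached as far as the arm can. A call with a gripper value outside its range is refused whole. "grip" is the finger opening in m, from 0 to 0.0854, set as the call begins (left out, the last holds). The fingers move at their own pace and stop on an object; the grip force is fixed at half the most. Time passes only in rows, so rows that repeat a pose let the fingers close, or fill a call up. It gives the time, the measured TCP pose, the force, the opening and the grip force at its end, in the units of the state.
- readout.get_state(): the state, without advancing time (a new reading comes with each control period).
- viewer.camera(name): name is "side" or "top"; returns the picture (420x560x3 uint8, red, green, blue); there is no depth.
- viewer.camera_params(name): a dict with "intrinsics" (3x3 intrinsics, pixels), "T" (4x4, takes a point from camera to world coordinates). Camera axes: x right, y up, looking along -z (the intrinsics and any distortion apply to the point x, -y, -z); pixel columns grow to the right and rows downward; lengths in mm; the calibration is good to about 2 mm. A picture is of the moment at which its call begins. camera_params takes no time and is no camera call.
- robot.finish_job(): hands the job in; it is judged then, once.
The state is a dict: "time_s": time; "qpos": joint angles; "dq": joint speeds; "joint_torque": joint torques, N m; "tcp_pos": TCP position; "eef_rot": TCP orientation; "ft_force": force on the tool from outside, world axes, zero at the start; "ft_torque": the same for the moment, N m; "grip_width": opening from 0.0 (shut) to 1.0 (fully open); "finger_force": force on a finger pad.
Only numpy, scipy, OpenCV 4.12 (cv2) and the standard library are available. Lean on these libraries where they do the work, as an engineer would, in place of code of your own. Each camera call takes 0.05 s, during which the arm holds its last target. There are 200 camera calls.

TASK

Turn the turntable by its red knob to its load detent, where its channel continues the lane, and feed every wooden blank that is there along the fence, under the yellow guard and wholly into the turntable's channel with the orange push stick: fingers may lay the blanks in the open part of the lane but must keep off any blank that is under the guard or past it. Then turn the loaded turntable a quarter turn to its other detent so that the open end of the channel faces the robot, and leave the push stick lying upright on its black mat. Leave the red tin and the roll of tape where they are.

Things in the scene. Friction and masses are not known exactly. Their poses are not given: they have to be found in the camera images.
- feed_jig: fixed jig: plywood lane with aluminium fence, yellow guard, turntable. Origin on the table (z 0) under the lane's centreline; +y = feed direction, +x to the fence, away from the robot. mm: lane top z 12, y -180 to 52, x -55 (open edge) to fence face x 20 (fence top z 32, 18 thick). A blank pressed on the fence, square to it, has its centre at x 0. Turntable axis x 0 y 160, disc radius 100.
- gate (a point): middle of the passage under the yellow guard bridge, on the lane's surface, at jig y 27.5 mm (axes as the jig's). The guard covers y 10 to 45 mm of the jig; the passage is 46 mm wide, from the fence face at x 20 to the near post's face at x -26 mm, where a shoe flares from y 10 back to x -36, y -17; guide faces are slippery; underside of its roof 66, top 73 mm above the table.
- channel (a point): centre of the turntable's channel, on the disc's surface (1 mm below the lane's), turning with it; at joint 0 its axes are the jig's. mm: rails 8 thick, 18 high, inner faces x -23 and 23, from y -85 (open mouth, flared to y -95) to the end stop's face y 88; four blanks in a row take 160. A blank is wholly in the channel when its centre is beyond y -65.
- knob (a point): middle of the red knob on the turntable, 48 mm above the table, 75 mm from the axis (x = -75 mm in the channel frame). Knob 24 mm across, 26 high (z 35 to 61 mm over the table), on an 18 mm post. Round: it can turn in the fingers while it is led round the axis.
- turntable (a joint): turntable angle, rad, growing clockwise seen from above. 0: load detent, the channel's mouth meets the lane, knob on the robot's side; 1.571: other detent, mouth to the robot, knob to the left (jig +y). Starts between. Ball detents pull in over about 0.05 rad, a few N at the knob; elsewhere slight friction, it stays where left. Hard stops at -0.2 and 1.77.
- blank_a: a light hardwood blank with two darker stripes, 40 x 40 mm, 28 mm high, 60 g; origin at its very centre (14 mm up when flat). Any face may be down. It starts flat on the table on the robot's side of the jig. May be absent (3 or 4 of the four are there).
- blank_b: a light hardwood blank with two darker stripes, 40 x 40 mm, 28 mm high, 60 g; origin at its very centre (14 mm up when flat). Any face may be down. It starts flat on the table on the robot's side of the jig. May be absent (3 or 4 of the four are there).
- blank_c: a light hardwood blank with two darker stripes, 40 x 40 mm, 28 mm high, 60 g; origin at its very centre (14 mm up when flat). Any face may be down. It starts flat on the table on the robot's side of the jig. May be absent (3 or 4 of the four are there).
- blank_d: a light hardwood blank with two darker stripes, 40 x 40 mm, 28 mm high, 60 g; origin at its very centre (14 mm up when flat). Any face may be down. It starts flat on the table on the robot's side of the jig. May be absent (3 or 4 of the four are there).
- push_stick: orange push stick, 150 g: a bar 180 (its x) x 34 (y) x 22 mm (z) with a flat black nose at x = +90 and an upright grip, a plate 46 long (x) and 18 thick (y) centred at x = -40, from z = 22 to 76. Origin at the centre of the bar's underside, z up. Starts lying on its mat with its nose away from the robot.
- stick_nose (a point): centre of the push stick's nose face, 11 mm above its underside.
- stick_mat: thin black rubber mat, 260 (x) x 130 (y) x 2 mm, fixed to the table; origin at the centre of its underside. Home of the push stick, whose centre must end within 60 mm of the mat's centre along either side.
- tin_grease: closed red tin, 70 mm across, 46 high, a bystander; origin at the centre of its underside.
- masking_tape: roll of masking tape lying flat, 91 mm across, 24 high, a bystander; origin at the centre of its underside.
There are look-alikes about, which are no part of the job. Leave any white look-alike of the blank_c alone. What is shaped like the blank_a but pink is not meant.

How it is judged:
By the outcome, as a careful person would: the job done as asked, in the order asked, and still so for the second after the job is handed in, with the robot touching nothing.
Of blank_a, blank_b, blank_c, blank_d only 3 to 4 are there at a start; the rules pass over those that are not, and their reading is None.
At some moment in a run one of blank_a, blank_b, blank_c, blank_d, push_stick may be knocked a few centimetres aside while the robot is not near it.
Once in a run the grip may slacken for a moment while it holds something.
It also fails if it takes over 210 s, if anything falls off the work surface, if the arm or the gripper's body presses on something with over 40 N, if the wrist force passes 120 N, or if a joint passes its speed limit or range.

## Working session

There is one attempt and no reset: what is moved stays moved. The work goes in short steps, Python scripts to look and compute and a tool call to move; the robot and the scene stay as the last step left them, time stands still between calls to the robot, and variables do not carry over. Pictures are saved under pics/ and viewed, at most 14 in all, crops included, and the job is handed in when it is done.

Besides the shell and the picture viewer there is one more tool, called as a command line: name --argument value ..., lists and objects as JSON in quotes. carry_out: Moves the arm, as the interface text tells. Its arguments: {"type":"object","properties":{"plan":{"type":"array","items":{"type":"object","properties":{"offset":{"type":"array","items":{"type":"number"}},"rotation":{"type":"array","items":{"type":"number"}}}}},"grip":{"type":"number"}},"required":["plan"]}

```bash
mkdir -p pics; ls; cat > h.py <<'E'
import numpy as np, cv2
from cell import readout, viewer, robot
def snap(n,f):
    im=viewer.camera(n); cv2.imwrite('pics/'+f,im[:,:,::-1]); return im
def w2p(n,P):
    c=viewer.camera_params(n); K=np.array(c['intrinsics']);T=np.array(c['T'])
    p=np.linalg.inv(T)@np.append(P,1); p=K@np.array([p[0],-p[1],-p[2]]); return p[:2]/p[2]
def p2w(n,u,v,z):
    c=viewer.camera_params(n); K=np.array(c['intrinsics']);T=np.array(c['T'])
    d=np.linalg.inv(K)@[u,v,1]; d=T[:3,:3]@[d[0],-d[1],-d[2]]; o=T[:3,3]
    return (o+d*(z-o[2])/d[2])[:2]
E
python3 - <<'E'
from h import *
for n in('top','side'):
    im=viewer.camera(n); cv2.imwrite(f'pics/{n}0.png',im[:,:,::-1]); c=viewer.camera_params(n); print(n,{k:np.round(v,2).tolist() if not isinstance(v,str) else v for k,v in c.items()})
    cv2.imwrite(f'pics/{n}0b.png',cv2.resize(im[:,:,::-1],(800,600),interpolation=cv2.INTER_CUBIC))
print(readout.get_state())
E
```

```text
pics
top {'intrinsics': [[411.01, 0.0, 284.95], [0.0, 411.01, 209.0], [0.0, 0.0, 1.0]], 'T': [[-0.06, 0.98, -0.2, 292.05], [-1.0, -0.06, 0.01, 16.06], [-0.01, 0.2, 0.98, 1180.75], [0.0, 0.0, 0.0, 1.0]]}
side {'intrinsics': [[518.88, 0.0, 285.61], [0.0, 518.88, 212.09], [0.0, 0.0, 1.0]], 'T': [[0.99, 0.02, -0.12, 360.28], [-0.11, 0.37, -0.92, -1452.53], [0.02, 0.93, 0.37, 661.01], [0.0, 0.0, 0.0, 1.0]]}
{'time_s': 0.1, 'qpos': array([-6.95581438e+01,  1.22232529e+01, -2.00518927e+00,  7.58310917e+01,
        1.24781100e-03,  8.99961867e+01]), 'dq': array([ 0.04642842, -0.03993853, -0.03624598,  0.11036551, -0.01618106,
        0.03576688]), 'joint_torque': array([ 1.67844795e-03, -6.87243605e+01,  4.87808526e+01,  1.21014277e-02,
        1.00497164e-04, -5.85630914e-06]), 'tcp_pos': array([ 174.53228409, -468.23736347,  249.8507986 ]), 'eef_rot': array([-1.79940466e+02, -1.25177261e-03,  2.04456682e+01]), 'ft_force': array([ 0.01407288,  0.71774178, -0.35364434]), 'ft_torque': array([-0.00548683,  0.03279818, -0.01754141]), 'finger_force': 0.0, 'grip_width': 1.001938049199965}
```

View pics/top0b.png

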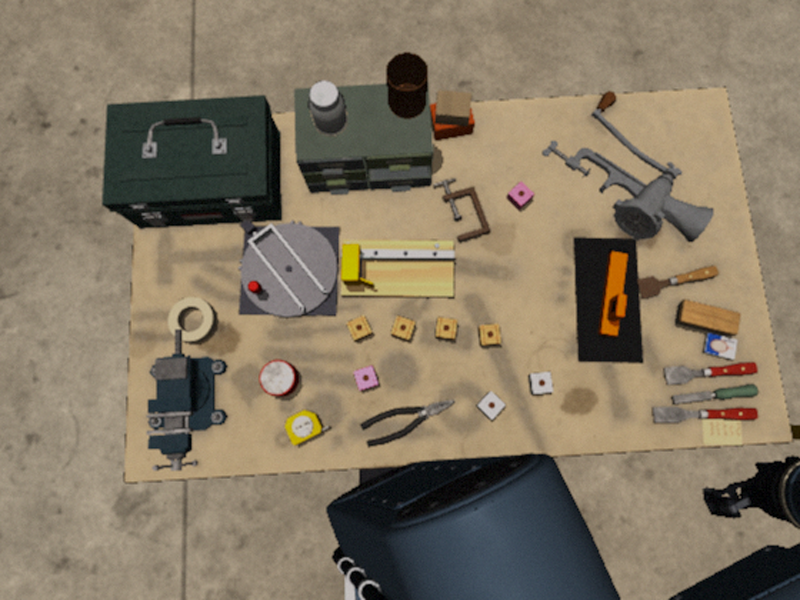

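View pics/side0b.png

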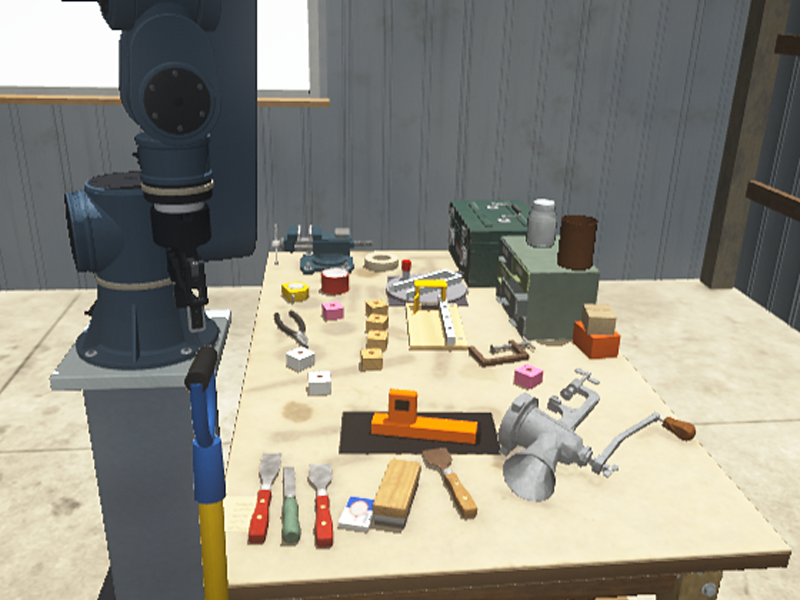

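The top view shows four light wooden blanks at about (360,328), (403,328), (447,328) and (490,335). Look-alikes are pink at (367,378) and (520,195), and white at (491,405) and (541,383). The orange stick is on its mat at (614,293), with the wood block at (708,317) and the orange box at (453,120) as other confusables. The knob is at (255,287). I choose the four wooden ones and check them in a close crop.

```bash
python3 - <<'E'
import cv2
im=cv2.imread('pics/top0.png')
cv2.imwrite('pics/c1.png',cv2.resize(im[150:250,160:360],None,fx=4,fy=4,interpolation=cv2.INTER_CUBIC))
cv2.imwrite('pics/c2.png',cv2.resize(im[160:260,390:460],None,fx=6,fy=6,interpolation=cv2.INTER_CUBIC))
E
```

```text
(no output)
```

View pics/c1.png

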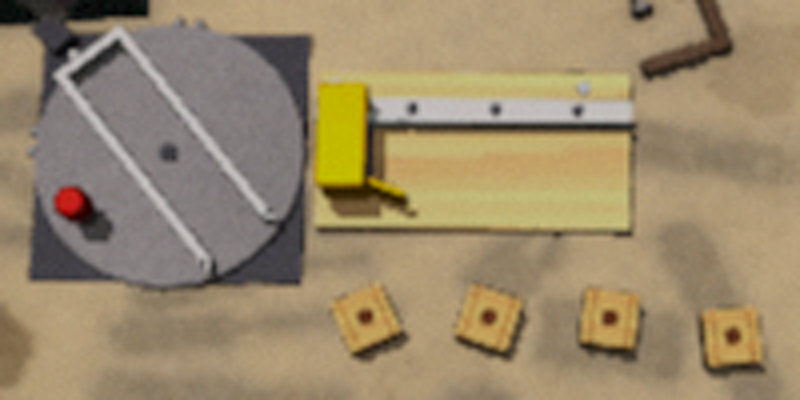

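View pics/c2.png

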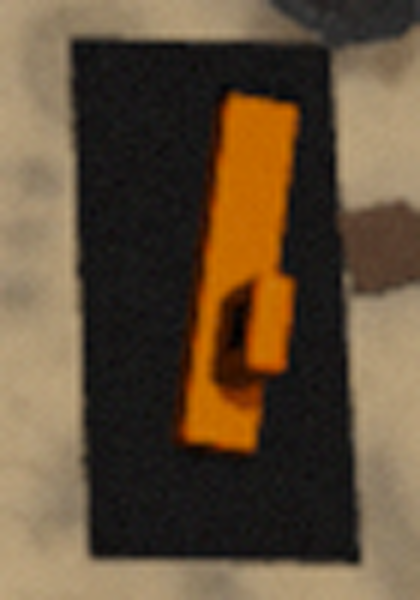

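```bash
python3 - <<'E'
from h import *
c1=lambda u,v,z:p2w('top',160+u/4-.375,150+v/4-.375,z)
c2=lambda u,v,z:p2w('top',390+u/6-.4,160+v/6-.4,z)
print('lane R,L near edge',c1(630,232,12),c1(316,230,12))
print('fence face top R',c1(633,123,32),'L',c1(370,123,32),'fence back R',c1(633,102,32))
print('guard top TL,TR,BL,BR',c1(320,82,73),c1(368,85,73),c1(317,187,73),c1(365,188,73))
print('disc axis',c1(169,153,11), 'disc L,R,bot',c1(35,155,11),c1(305,155,11),c1(169,286,11))
print('knob',c1(71,202,61))
print('rails mouth',c1(207,270,29),c1(272,217,29),'end corners',c1(62,75,29),c1(118,30,29))
for u,v in((366,317),(489,317),(610,318),(733,336)): print('blank',c1(u,v,28))
im=cv2.imread('pics/top0.png')[150:250,160:360]; 
for n,cs in dict(a=[(333,303),(381,285),(403,332),(357,356)],b=[(473,286),(524,300),(509,354),(457,336)],c=[(583,289),(640,291),(639,348),(581,350)],d=[(702,311),(755,306),(763,361),(710,369)]).items():
    P=np.array([c1(*q,28) for q in cs]); print(n,P.mean(0),[round(float(np.degrees(np.arctan2(*(P[(i+1)%4]-P[i])[::-1]))%90),1) for i in range(4)])
print('mat',[c2(u,v,2) for u,v in((73,42),(328,42),(358,560),(92,555))])
print('bar top corners z24',[c2(u,v,24) for u,v in((230,95),(298,103),(256,452),(184,445))])
print('grip top z78',[c2(u,v,78) for u,v in((258,275),(294,278),(286,374),(249,370))])
E
```

```text
lane R,L near edge [534.0767879  -85.58855844] [549.49799764 142.16811941]
fence face top R [610.24492134 -92.13181606] L [621.94967141  98.00204024] fence back R [626.00247348 -93.33569627]
guard top TL,TR,BL,BR [642.17120567 128.85608882] [637.89940059  95.27389596] [566.48430366 133.76915365] [563.73462905 100.57281354]
disc axis [614.21371723 248.1358354 ] disc L,R,bot [618.74720374 346.68059418] [606.55614981 148.27180753] [514.81973957 249.98783732]
knob [569.21436086 307.42355259]
rails mouth [521.33734929 219.08045542] [557.22510187 171.53904593] end corners [673.05160757 321.7173493 ] [705.10602599 280.3306751 ]
blank [480.72138562 107.3406739 ]
blank [475.41934702  20.23488153]
blank [469.49297157 -65.33037196]
blank [ 451.38033987 -151.14030288]
a [479.24690992 105.63425303] [17.5, 22.0, 24.4, 21.6]
b [473.97912414  19.07833957] [71.0, 71.1, 67.3, 69.2]
c [468.4667324  -65.78755661] [84.5, 84.6, 88.5, 84.1]
d [ 450.94110445 -150.74274246] [2.0, 3.0, 5.1, 2.9]
mat [array([ 645.71486285, -348.38833158]), array([ 637.90091597, -474.90259731]), array([ 381.01885082, -453.40410174]), array([ 391.03753823, -327.35404673])]
bar top corners z24 [array([ 607.6403762 , -414.52784725]), array([ 601.59490569, -446.92503886]), array([ 432.85594475, -403.88203625]), array([ 438.22821637, -370.44577419])]
grip top z78 [array([ 507.22128583, -396.00767645]), array([ 504.82654012, -412.19283348]), array([ 460.85391347, -402.54051076]), array([ 463.69931326, -386.09162149])]
```

```bash
cat >> h.py <<'E'
JY=-3.7; O=np.array([601.5,88.2])
def jig(x,y):
    a=np.radians(JY); return O+[x*np.cos(a)-y*np.sin(a), x*np.sin(a)+y*np.cos(a)]
def seq(p,*W):
    """commanded pose (x,y,z,psi); waypoints same; prints tool offsets (mm) and rz (rad) of every call"""
    p=np.array(p,float)
    for w in W:
        d=np.array(w,float)-p; s=np.radians(p[3]); c,n=np.cos(s),np.sin(s)
        t=np.round(np.array([d[0]*c+d[1]*n, d[0]*n-d[1]*c, -d[2]])*2)/2; r=round(-np.radians(d[3]),2)
        p=p+[t[0]*c+t[1]*n, t[0]*n-t[1]*c, -t[2], -np.degrees(r)]
        print(t.tolist(),r,'->',np.round(p,1).tolist())
    return p
E
python3 - <<'E'
from h import *
p=seq((174.6,-468.5,250.3,20.44),(290,-330,220,-5),(390,-160,200,-30),(480,20,180,-30),(540,190,150,-30),(569,307,110,-30),(569.0,307.4,50,-30))
A=jig(0,160)
W=[(*(A+75*np.array([np.cos(t),np.sin(t)])),50,-30) for t in np.radians([125.6,136,146,156,166,176.3])]
print(A,W[0])
for w in W[1:]: seq((569,307.4,50,-30),w)
E
```

```text
[156.5, -89.5, 30.5] 0.44 -> [290.0, -330.0, 219.8, -4.8]
[85.5, -177.5, 20.0] 0.44 -> [390.0, -160.2, 199.8, -30.0]
[-12.0, -201.0, 20.0] 0.0 -> [480.0, 19.9, 179.8, -30.0]
[-33.0, -177.5, 30.0] 0.0 -> [540.1, 190.1, 149.8, -30.0]
[-33.5, -115.5, 40.0] 0.0 -> [568.8, 306.9, 109.8, -30.0]
[-0.0, -0.5, 60.0] 0.0 -> [569.1, 307.4, 49.8, -30.0]
[611.82516932 247.86649892] (np.float64(568.1659465586765), np.float64(308.8490560020757), 50, -30)
[-6.0, 12.0, -0.0] -0.0 -> [557.8, 300.0, 50.0, -30.0]
[-8.0, 25.0, -0.0] -0.0 -> [549.6, 289.7, 50.0, -30.0]
[-7.5, 38.0, -0.0] -0.0 -> [543.5, 278.2, 50.0, -30.0]
[-5.0, 51.0, -0.0] -0.0 -> [539.2, 265.7, 50.0, -30.0]
[-0.5, 63.5, -0.0] -0.0 -> [536.8, 252.7, 50.0, -30.0]
```

carry_out --plan '[{"offset": [0.031, -0.018, 0.006], "rotation": [0, 0, 0.09]}, {"offset": [0.063, -0.036, 0.012], "rotation": [0, 0, 0.18]}, {"offset": [0.094, -0.054, 0.018], "rotation": [0, 0, 0.26]}, {"offset": [0.125, -0.072, 0.024], "rotation": [0, 0, 0.35]}, {"offset": [0.1565, -0.0895, 0.0305], "rotation": [0, 0, 0.44]}]' --grip 0.085

```text
time_s: 0.6
tcp_pos: [290.5, -328.7, 219.4]
eef_rot: [-180.0, 0.0, -5.0]
ft_force: [1.0, -0.4, 0.3]
grip_width: 0.999
finger_force: 0.0
```

carry_out --plan '[{"offset": [0.017, -0.036, 0.004], "rotation": [0, 0, 0.09]}, {"offset": [0.034, -0.071, 0.008], "rotation": [0, 0, 0.18]}, {"offset": [0.051, -0.107, 0.012], "rotation": [0, 0, 0.26]}, {"offset": [0.068, -0.142, 0.016], "rotation": [0, 0, 0.35]}, {"offset": [0.0855, -0.1775, 0.02], "rotation": [0, 0, 0.44]}]'

```text
time_s: 1.1
tcp_pos: [376.1, -185.6, 199.6]
eef_rot: [-178.4, 0.0, -27.4]
ft_force: [-0.1, -0.3, 0.8]
grip_width: 0.996
finger_force: 0.0
```

carry_out --plan '[{"offset": [-0.002, -0.04, 0.004], "rotation": [0, 0, 0]}, {"offset": [-0.005, -0.08, 0.008], "rotation": [0, 0, 0]}, {"offset": [-0.007, -0.12, 0.012], "rotation": [0, 0, 0]}, {"offset": [-0.01, -0.16, 0.016], "rotation": [0, 0, 0]}, {"offset": [-0.012, -0.201, 0.02], "rotation": [0, 0, 0]}]'

```text
time_s: 1.6
tcp_pos: [388.8, -156.2, 189.1]
eef_rot: [-176.2, 0.1, -24.6]
ft_force: [0.5, -0.5, -0.4]
grip_width: 0.996
finger_force: 0.0
```

carry_out --plan '[{"offset": [-0.007, -0.036, 0.006], "rotation": [0, 0, 0]}, {"offset": [-0.013, -0.071, 0.012], "rotation": [0, 0, 0]}, {"offset": [-0.02, -0.107, 0.018], "rotation": [0, 0, 0]}, {"offset": [-0.026, -0.142, 0.024], "rotation": [0, 0, 0]}, {"offset": [-0.033, -0.1775, 0.03], "rotation": [0, 0, 0]}]'

```text
time_s: 2.1
tcp_pos: [384.9, -116.7, 175.3]
eef_rot: [-173.8, 0.2, -21.4]
ft_force: [0.7, -0.1, -0.3]
grip_width: 0.994
finger_force: 0.0
```

carry_out --plan '[{"offset": [-0.008, -0.029, 0.01], "rotation": [0, 0, 0]}, {"offset": [-0.017, -0.058, 0.02], "rotation": [0, 0, 0]}, {"offset": [-0.025, -0.087, 0.03], "rotation": [0, 0, 0]}, {"offset": [-0.0335, -0.1155, 0.04], "rotation": [0, 0, 0]}, {"offset": [-0.0335, -0.1155, 0.04], "rotation": [0, 0, 0]}]'

```text
time_s: 2.6
tcp_pos: [370.2, -77.5, 149.4]
eef_rot: [-171.5, 0.2, -18.4]
ft_force: [-0.2, 0.1, 0.9]
grip_width: 0.997
finger_force: 0.0
```

```bash
python3 -c "
from h import *
s=readout.get_state();print(s['qpos'],s['tcp_pos'],s['eef_rot'],s['ft_force'])"
```

```text
[-18.46375148   0.83560344 -30.37382996  59.04340445   8.48131653
 179.94042614] [370.22141475 -77.49535737 149.44671301] [-171.51842797    0.24405136  -18.40482859] [-0.17397821  0.12993065  0.90181431]
```

carry_out --plan '[{"offset": [0, 0, -0.01], "rotation": [-0.05, 0, 0]}, {"offset": [0, 0, -0.02], "rotation": [-0.1, 0, 0]}, {"offset": [0, 0, -0.03], "rotation": [-0.148, 0, 0]}, {"offset": [0, 0, -0.03], "rotation": [-0.148, 0, 0]}, {"offset": [0, 0, -0.03], "rotation": [-0.148, 0, 0]}]'

```text
time_s: 3.1
tcp_pos: [362.7, -104.8, 179.4]
eef_rot: [-178.8, 0.2, -17.0]
ft_force: [-0.1, -0.8, -0.1]
grip_width: 0.994
finger_force: 0.0
```

carry_out --plan '[{"offset": [0, 0, 0], "rotation": [0, 0, -0.12]}, {"offset": [0, 0, 0], "rotation": [0, 0, -0.26]}, {"offset": [0, 0, 0], "rotation": [0, 0, -0.4]}, {"offset": [0, 0, 0], "rotation": [0, 0, -0.54]}, {"offset": [0, 0, 0], "rotation": [0, 0, -0.6]}]'

```text
time_s: 3.6
tcp_pos: [362.2, -104.7, 179.0]
eef_rot: [-178.9, -0.5, 17.7]
ft_force: [0.6, -0.3, -0.4]
grip_width: 0.998
finger_force: 0.0
```

```bash
python3 -c "
from h import *
s=readout.get_state();print(s['qpos'],s['tcp_pos'],s['eef_rot'],s['ft_force'])"
```

```text
[-17.07674108  -0.32123499 -26.56300358  64.03294514   1.20653788
 145.24907366] [ 362.24970895 -104.74820996  178.95088983] [-178.85204453   -0.46197069   17.66666457] [ 0.57701735 -0.29163743 -0.40653885]
```

```bash
cat >> h.py <<'E'
from scipy.spatial.transform import Rotation as Rn
def full(w):
    """first call from the measured pose (any tilt) to (x,y,z,psi) tool down"""
    s=readout.get_state(); R=Rn.from_euler('xyz',s['eef_rot'],degrees=True)
    print(np.round(R.inv().apply(np.array(w[:3])-s['tcp_pos']),1).tolist(),np.round((R.inv()*Rn.from_euler('xyz',[180,0,w[3]],degrees=True)).as_rotvec(),3).tolist())
E
python3 - <<'E'
from h import *
full((400,-50,180,50))
seq((400,-50,180,50),(450,100,180,90),(520,230,150,125),(568.5,307.5,110,150),(568.5,307.8,50,150))
A=jig(0,160)
W=[(*(A+75*np.array([np.cos(t),np.sin(t)])),50,150) for t in np.radians([125.6,136,146,156,166,176.3])]
for w in W[1:]: seq((568.5,307.8,50,150),w)
E
```

```text
[52.6, -40.7, 0.2] [-0.017, -0.014, -0.564]
[147.0, -58.0, -0.0] -0.7 -> [450.1, 99.9, 180.0, 90.1]
[130.0, 70.0, 30.0] -0.61 -> [519.8, 230.0, 150.0, 125.1]
[35.5, 84.5, 40.0] -0.44 -> [568.6, 307.6, 110.0, 150.3]
[0.0, 0.0, 60.0] 0.0 -> [568.6, 307.6, 50.0, 150.3]
[5.5, -12.0, -0.0] -0.0 -> [557.7, 300.2, 50.0, 150.0]
[7.5, -25.0, -0.0] -0.0 -> [549.5, 289.9, 50.0, 150.0]
[7.0, -38.0, -0.0] -0.0 -> [543.4, 278.4, 50.0, 150.0]
[4.5, -51.0, -0.0] -0.0 -> [539.1, 265.9, 50.0, 150.0]
[-0.5, -63.5, -0.0] -0.0 -> [537.2, 252.6, 50.0, 150.0]
```

carry_out --plan '[{"offset": [0.013, -0.01, 0], "rotation": [-0.004, -0.003, -0.13]}, {"offset": [0.026, -0.02, 0], "rotation": [-0.009, -0.007, -0.26]}, {"offset": [0.039, -0.03, 0], "rotation": [-0.013, -0.01, -0.4]}, {"offset": [0.0525, -0.0405, 0], "rotation": [-0.017, -0.014, -0.53]}, {"offset": [0.0525, -0.0405, 0], "rotation": [-0.017, -0.014, -0.564]}]'

```text
time_s: 4.1
tcp_pos: [401.1, -49.2, 180.1]
eef_rot: [-180.0, 0.0, 50.1]
ft_force: [-0.7, 0.1, 0.4]
grip_width: 1.001
finger_force: 0.0
```

carry_out --plan '[{"offset": [0.03, -0.012, 0], "rotation": [0, 0, -0.14]}, {"offset": [0.06, -0.024, 0], "rotation": [0, 0, -0.28]}, {"offset": [0.09, -0.035, 0], "rotation": [0, 0, -0.42]}, {"offset": [0.12, -0.047, 0], "rotation": [0, 0, -0.56]}, {"offset": [0.147, -0.058, 0], "rotation": [0, 0, -0.7]}]'

```text
time_s: 4.6
tcp_pos: [451.3, 100.5, 179.8]
eef_rot: [-179.9, 0.0, 90.1]
ft_force: [0.7, -0.7, -0.3]
grip_width: 0.997
finger_force: 0.0
```

carry_out --plan '[{"offset": [0.026, 0.014, 0.006], "rotation": [0, 0, -0.12]}, {"offset": [0.052, 0.028, 0.012], "rotation": [0, 0, -0.24]}, {"offset": [0.078, 0.042, 0.018], "rotation": [0, 0, -0.37]}, {"offset": [0.104, 0.056, 0.024], "rotation": [0, 0, -0.49]}, {"offset": [0.13, 0.07, 0.03], "rotation": [0, 0, -0.61]}]'

```text
time_s: 5.1
tcp_pos: [521.9, 229.8, 149.2]
eef_rot: [-179.9, -0.0, 125.0]
ft_force: [0.2, -0.3, 0.3]
grip_width: 0.999
finger_force: 0.0
```

```bash
python3 - <<'E'
from h import *
full((568.5,307.8,110,150))
E
```

```text
[37.1, 83.0, 39.0] [-0.002, -0.001, -0.436]
```

carry_out --plan '[{"offset": [0.009, 0.021, 0.01], "rotation": [0, 0, -0.11]}, {"offset": [0.018, 0.042, 0.02], "rotation": [0, 0, -0.22]}, {"offset": [0.027, 0.063, 0.03], "rotation": [0, 0, -0.33]}, {"offset": [0.037, 0.083, 0.039], "rotation": [0, 0, -0.436]}, {"offset": [0.037, 0.083, 0.039], "rotation": [0, 0, -0.436]}]'

```text
time_s: 5.6
tcp_pos: [568.6, 307.8, 108.5]
eef_rot: [-179.8, -0.1, 150.0]
ft_force: [-0.9, -0.3, 0.0]
grip_width: 0.994
finger_force: 0.0
```

carry_out --plan '[{"offset": [0, 0, 0.015], "rotation": [0, 0, 0]}, {"offset": [0, 0, 0.03], "rotation": [0, 0, 0]}, {"offset": [0, 0, 0.045], "rotation": [0, 0, 0]}, {"offset": [0, 0, 0.06], "rotation": [0, 0, 0]}, {"offset": [0, 0, 0.06], "rotation": [0, 0, 0]}]'

```text
time_s: 6.1
tcp_pos: [567.4, 305.0, 49.0]
eef_rot: [-179.8, -0.1, 149.6]
ft_force: [-1.0, -0.4, -0.1]
grip_width: 0.995
finger_force: 0.0
```

carry_out --plan '[{"offset": [0, 0, 0], "rotation": [0, 0, 0]}, {"offset": [0, 0, 0], "rotation": [0, 0, 0]}, {"offset": [0, 0, 0], "rotation": [0, 0, 0]}, {"offset": [0, 0, 0], "rotation": [0, 0, 0]}, {"offset": [0, 0, 0], "rotation": [0, 0, 0]}]' --grip 0.0

```text
time_s: 6.6
tcp_pos: [569.3, 306.7, 52.2]
eef_rot: [180.0, 0.1, 149.7]
ft_force: [-0.8, 1.9, 6.1]
grip_width: 0.258
finger_force: 58.6
```

carry_out --plan '[{"offset": [0, 0, 0], "rotation": [0, 0, 0]}, {"offset": [0, 0, 0], "rotation": [0, 0, 0]}, {"offset": [0, 0, 0], "rotation": [0, 0, 0]}, {"offset": [0, 0, 0], "rotation": [0, 0, 0]}, {"offset": [0, 0, 0], "rotation": [0, 0, 0]}]'

```text
time_s: 7.1
tcp_pos: [569.2, 306.7, 52.1]
eef_rot: [180.0, 0.1, 149.7]
ft_force: [-2.0, 0.5, 6.9]
grip_width: 0.255
finger_force: 58.6
```

carry_out --plan '[{"offset": [0.003, -0.006, -0.003], "rotation": [0, 0, 0]}, {"offset": [0.0055, -0.012, -0.003], "rotation": [0, 0, 0]}, {"offset": [0.007, -0.018, -0.003], "rotation": [0, 0, 0]}, {"offset": [0.008, -0.025, -0.003], "rotation": [0, 0, 0]}, {"offset": [0.008, -0.031, -0.003], "rotation": [0, 0, 0]}]'

```text
time_s: 7.6
tcp_pos: [545.5, 283.4, 52.8]
eef_rot: [-179.9, -0.0, 149.8]
ft_force: [11.3, 8.2, -24.1]
grip_width: 0.257
finger_force: 61.5
```

carry_out --plan '[{"offset": [-0.0005, -0.007, 0], "rotation": [0, 0, 0]}, {"offset": [-0.0015, -0.013, 0], "rotation": [0, 0, 0]}, {"offset": [-0.003, -0.02, 0], "rotation": [0, 0, 0]}, {"offset": [-0.005, -0.026, 0], "rotation": [0, 0, 0]}, {"offset": [-0.0075, -0.032, 0], "rotation": [0, 0, 0]}]'

```text
time_s: 8.1
tcp_pos: [535.0, 253.5, 53.1]
eef_rot: [-180.0, -0.2, 149.9]
ft_force: [-7.9, 13.7, -15.2]
grip_width: 0.259
finger_force: 64.4
```

carry_out --plan '[{"offset": [0, 0, 0], "rotation": [0, 0, 0]}, {"offset": [0, 0, 0], "rotation": [0, 0, 0]}, {"offset": [0, 0, 0], "rotation": [0, 0, 0]}, {"offset": [0, 0, 0], "rotation": [0, 0, 0]}, {"offset": [0, 0, 0], "rotation": [0, 0, 0]}]'

```text
time_s: 8.6
tcp_pos: [534.8, 252.4, 53.1]
eef_rot: [-179.8, -0.2, 149.8]
ft_force: [-3.6, 6.8, -13.4]
grip_width: 0.255
finger_force: 65.1
```

```bash
python3 - <<'E'
from h import *
s=readout.get_state(); print(s['tcp_pos'],s['ft_force'],s['finger_force'],s['grip_width'])
im=viewer.camera('top')[:,:,::-1]
cv2.imwrite('pics/c3.png',cv2.resize(im[150:250,160:360],None,fx=4,fy=4,interpolation=cv2.INTER_CUBIC))
E
```

```text
[534.84991579 252.36608514  53.08828855] [ -3.56322849   6.82913628 -13.35916126] 65.1245786601794 0.25504382940538983
```

View pics/c3.png

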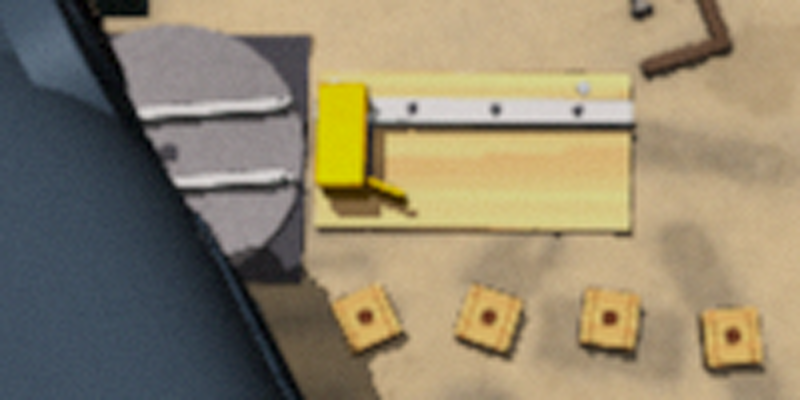

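carry_out --plan '[{"offset": [0, 0, 0], "rotation": [0, 0, 0]}, {"offset": [0, 0, 0], "rotation": [0, 0, 0]}, {"offset": [0, 0, 0], "rotation": [0, 0, 0]}, {"offset": [0, 0, 0], "rotation": [0, 0, 0]}, {"offset": [0, 0, 0], "rotation": [0, 0, 0]}]' --grip 0.05

```text
time_s: 9.15
tcp_pos: [536.9, 252.1, 54.6]
eef_rot: [-179.9, 0.1, 149.7]
ft_force: [-0.4, 0.1, 0.1]
grip_width: 0.587
finger_force: 0.0
```

```bash
python3 - <<'E'
from h import *
c1=lambda u,v,z:p2w('top',160+u/4-.375,150+v/4-.375,z)
for q in(((140,113),(286,103)),((180,186),(288,178))):
    a,b=c1(*q[0],29),c1(*q[1],29); d=a-b; print(a,b,np.degrees(np.arctan2(d[1],d[0]))-90)
s=readout.get_state(); print(s['tcp_pos'],s['ft_force'],s['finger_force'],s['grip_width'])
im=viewer.camera('top')[:,:,::-1]
cv2.imwrite('pics/c4.png',cv2.resize(im[150:230,180:290],None,fx=7,fy=7,interpolation=cv2.INTER_CUBIC))
E
```

```text
[640.6458022  265.10252487] [641.66677522 158.67496998] 0.5496288144329498
[584.1776531  237.09567112] [585.34102896 159.09918785] 0.8545460174036492
[536.88194911 252.05407757  54.59170625] [-0.37750606  0.05995658  0.075765  ] 0.0 0.587215648510041
```

View pics/c4.png

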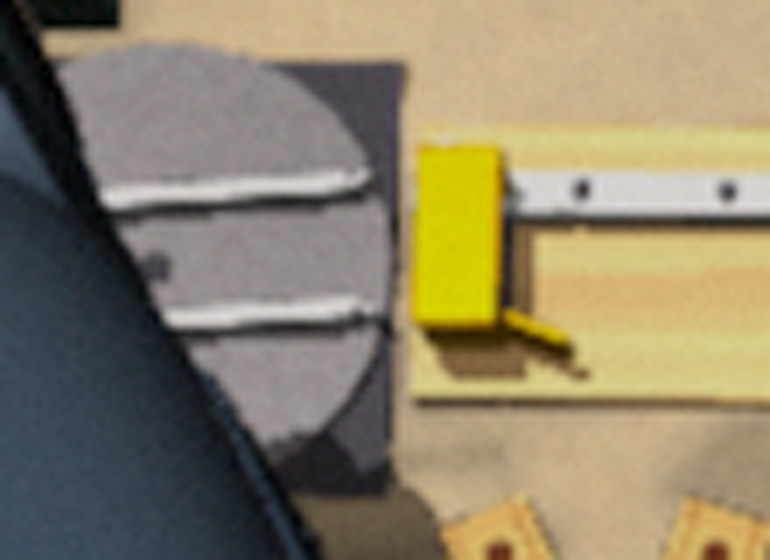

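carry_out --plan '[{"offset": [0, 0, 0], "rotation": [0, 0, 0]}, {"offset": [0, 0, 0], "rotation": [0, 0, 0]}, {"offset": [0, 0, 0], "rotation": [0, 0, 0]}, {"offset": [0, 0, 0], "rotation": [0, 0, 0]}, {"offset": [0, 0, 0], "rotation": [0, 0, 0]}]' --grip 0.0

```text
time_s: 9.7
tcp_pos: [536.6, 252.0, 54.6]
eef_rot: [-179.9, 0.0, 149.7]
ft_force: [-3.5, -1.0, 5.1]
grip_width: 0.257
finger_force: 58.7
```

carry_out --plan '[{"offset": [0.001, 0.002, 0], "rotation": [0, 0, 0]}, {"offset": [0.0025, 0.0045, 0], "rotation": [0, 0, 0]}, {"offset": [0.0025, 0.0045, 0], "rotation": [0, 0, 0]}, {"offset": [0.0025, 0.0045, 0], "rotation": [0, 0, 0]}, {"offset": [0.0025, 0.0045, 0], "rotation": [0, 0, 0]}]'

```text
time_s: 10.2
tcp_pos: [536.3, 256.8, 54.5]
eef_rot: [-179.9, 0.0, 149.7]
ft_force: [-5.1, -3.5, 6.3]
grip_width: 0.255
finger_force: 58.4
```

carry_out --plan '[{"offset": [0, 0, 0], "rotation": [0, 0, 0]}, {"offset": [0, 0, 0], "rotation": [0, 0, 0]}, {"offset": [0, 0, 0], "rotation": [0, 0, 0]}, {"offset": [0, 0, -0.04], "rotation": [0, 0, 0]}, {"offset": [0, 0, -0.07], "rotation": [0, 0, 0]}]' --grip 0.05

```text
time_s: 10.7
tcp_pos: [536.6, 257.2, 125.5]
eef_rot: [-179.9, 0.0, 149.7]
ft_force: [1.3, 0.0, 0.3]
grip_width: 0.585
finger_force: 0.0
```

```bash
python3 - <<'E'
from h import *
full((475,106,120,111))
im=viewer.camera('top')[:,:,::-1]; cv2.imwrite('pics/t5.png',im)
cv2.imwrite('pics/c5.png',cv2.resize(im[150:230,180:290],None,fx=7,fy=7,interpolation=cv2.INTER_CUBIC))
E
```

```text
[-23.0, -161.7, 5.8] [-0.002, 0.001, 0.676]
```

View pics/c5.png

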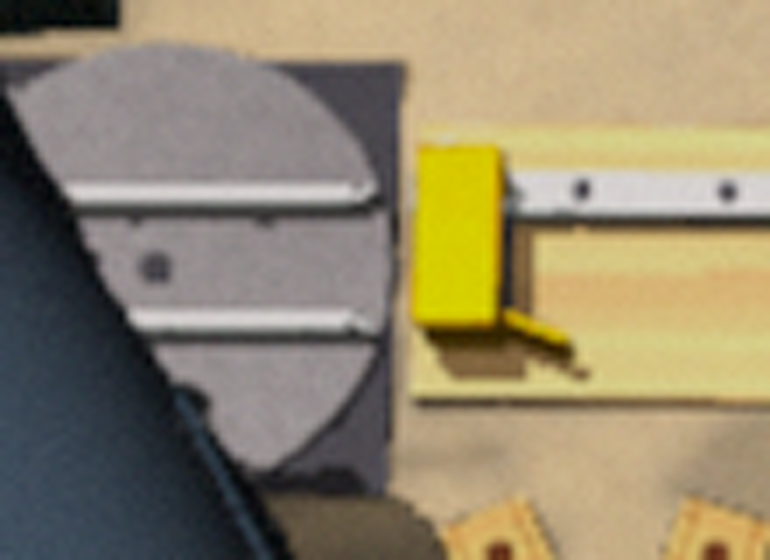

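```bash
python3 - <<'E'
from h import *
t=jig(-22,-30);print(t)
seq((536.6,257.2,125.5,149.7),(480,106.5,100,111.2),(480,106.5,22,111.2),(480,106.5,85,111.2),(*t,85,86.3),(*t,35,86.3))
E
```

```text
[577.60988715  59.68224223]
[-27.0, -158.5, 25.5] 0.67 -> [479.9, 106.7, 100.0, 111.3]
[-0.0, -0.0, 78.0] 0.0 -> [479.9, 106.7, 22.0, 111.3]
[-0.0, -0.0, -63.0] 0.0 -> [479.9, 106.7, 85.0, 111.3]
[-79.5, 74.0, -0.0] 0.44 -> [577.8, 59.6, 85.0, 86.1]
[0.0, -0.0, 50.0] -0.0 -> [577.8, 59.6, 35.0, 86.1]
```

carry_out --plan '[{"offset": [-0.006, -0.035, 0.0], "rotation": [0, 0, 0.14]}, {"offset": [-0.012, -0.07, 0.005], "rotation": [0, 0, 0.28]}, {"offset": [-0.018, -0.105, 0.012], "rotation": [0, 0, 0.42]}, {"offset": [-0.023, -0.14, 0.02], "rotation": [0, 0, 0.56]}, {"offset": [-0.027, -0.1585, 0.0255], "rotation": [0, 0, 0.67]}]' --grip 0.07

```text
time_s: 11.25
tcp_pos: [478.9, 104.8, 98.6]
eef_rot: [-179.9, 0.1, 111.0]
ft_force: [0.1, 0.2, 0.1]
grip_width: 0.819
finger_force: 0.0
```

carry_out --plan '[{"offset": [0, 0, 0], "rotation": [0, 0, 0]}, {"offset": [0, 0, 0.026], "rotation": [0, 0, 0]}, {"offset": [0, 0, 0.052], "rotation": [0, 0, 0]}, {"offset": [0, 0, 0.078], "rotation": [0, 0, 0]}, {"offset": [0, 0, 0.078], "rotation": [0, 0, 0]}]'

```text
time_s: 11.75
tcp_pos: [478.6, 106.8, 18.7]
eef_rot: [-179.7, 0.0, 111.5]
ft_force: [-0.1, 1.0, 0.5]
grip_width: 0.821
finger_force: 0.0
```

carry_out --plan '[{"offset": [0, 0, 0], "rotation": [0, 0, 0]}, {"offset": [0, 0, 0], "rotation": [0, 0, 0]}, {"offset": [0, 0, 0], "rotation": [0, 0, 0]}, {"offset": [0, 0, 0], "rotation": [0, 0, 0]}, {"offset": [0, 0, 0], "rotation": [0, 0, 0]}]' --grip 0.0

```text
time_s: 12.25
tcp_pos: [481.4, 107.1, 22.7]
eef_rot: [179.9, 0.1, 111.4]
ft_force: [-0.7, 1.0, 5.6]
grip_width: 0.456
finger_force: 60.9
```

carry_out --plan '[{"offset": [0, 0, -0.015], "rotation": [0, 0, 0]}, {"offset": [0, 0, -0.035], "rotation": [0, 0, 0]}, {"offset": [0, 0, -0.055], "rotation": [0, 0, 0]}, {"offset": [0, 0, -0.063], "rotation": [0, 0, 0]}, {"offset": [0, 0, -0.063], "rotation": [0, 0, 0]}]'

```text
time_s: 12.75
tcp_pos: [481.4, 107.0, 85.6]
eef_rot: [179.9, 0.1, 111.4]
ft_force: [0.1, 0.8, -1.4]
grip_width: 0.456
finger_force: 60.4
```

```bash
python3 - <<'E'
from h import *
t=jig(-22,-30); full((*t,85,86.3))
E
```

```text
[-79.2, 72.4, 0.9] [0.003, 0.001, 0.437]
```

carry_out --plan '[{"offset": [-0.02, 0.018, 0], "rotation": [0, 0, 0.11]}, {"offset": [-0.04, 0.036, 0], "rotation": [0, 0, 0.22]}, {"offset": [-0.06, 0.055, 0], "rotation": [0, 0, 0.33]}, {"offset": [-0.079, 0.0725, 0], "rotation": [0.003, 0.001, 0.437]}, {"offset": [-0.079, 0.0725, 0], "rotation": [0.003, 0.001, 0.437]}]'

```text
time_s: 13.25
tcp_pos: [578.5, 58.3, 83.0]
eef_rot: [-179.8, 0.1, 86.0]
ft_force: [-1.1, -0.3, -0.1]
grip_width: 0.456
finger_force: 60.6
```

carry_out --plan '[{"offset": [0, 0, 0.012], "rotation": [0, 0, 0]}, {"offset": [0, 0, 0.025], "rotation": [0, 0, 0]}, {"offset": [0, 0, 0.038], "rotation": [0, 0, 0]}, {"offset": [0, 0, 0.05], "rotation": [0, 0, 0]}, {"offset": [0, 0, 0.05], "rotation": [0, 0, 0]}]'

```text
time_s: 13.75
tcp_pos: [574.2, 57.8, 32.0]
eef_rot: [-179.7, 0.3, 86.4]
ft_force: [-4.9, -16.2, -5.5]
grip_width: 0.462
finger_force: 26.5
```

carry_out --plan '[{"offset": [0, 0, 0], "rotation": [0, 0, 0]}, {"offset": [0, 0, 0], "rotation": [0, 0, 0]}, {"offset": [0, 0, 0], "rotation": [0, 0, 0]}, {"offset": [0, 0, 0], "rotation": [0, 0, 0]}, {"offset": [0, 0, 0], "rotation": [0, 0, 0]}]'

```text
time_s: 14.25
tcp_pos: [573.8, 57.7, 32.1]
eef_rot: [-179.6, 0.3, 86.3]
ft_force: [-2.4, -17.8, -5.0]
grip_width: 0.455
finger_force: 62.2
```

```bash
python3 - <<'E'
from h import *
s=readout.get_state(); print(s['tcp_pos'],s['eef_rot'],s['ft_force'],s['grip_width'])
im=viewer.camera('top')[:,:,::-1]
a=cv2.resize(im[150:250,200:320],None,fx=5,fy=5,interpolation=cv2.INTER_CUBIC)
cv2.imwrite('pics/c6.png',a)
E
```

```text
[573.78960307  57.67278854  32.09151841] [-179.61033272    0.33508233   86.34866864] [ -2.40679168 -17.822425    -4.99739757] 0.4548622863743199
```

View pics/c6.png

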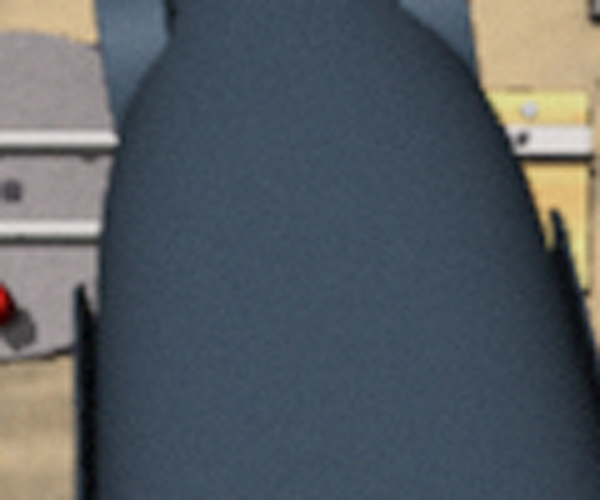

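carry_out --plan '[{"offset": [-0.004, 0, -0.004], "rotation": [0, 0, 0]}, {"offset": [-0.008, 0, -0.004], "rotation": [0, 0, 0]}, {"offset": [-0.012, 0, -0.004], "rotation": [0, 0, 0]}, {"offset": [-0.012, 0, -0.002], "rotation": [0, 0, 0]}, {"offset": [-0.012, 0, 0], "rotation": [0, 0, 0]}]'

```text
time_s: 14.8
tcp_pos: [575.5, 47.6, 33.9]
eef_rot: [-179.8, 0.1, 86.3]
ft_force: [-0.8, 0.6, -0.5]
grip_width: 0.463
finger_force: 62.7
```

carry_out --plan '[{"offset": [0, 0, 0], "rotation": [0, 0, 0]}, {"offset": [0, 0, 0], "rotation": [0, 0, 0]}, {"offset": [0, 0, 0], "rotation": [0, 0, 0]}, {"offset": [0, 0, 0], "rotation": [0, 0, 0]}, {"offset": [0, 0, 0], "rotation": [0, 0, 0]}]'

```text
time_s: 15.3
tcp_pos: [575.6, 47.6, 34.2]
eef_rot: [-179.8, 0.1, 86.3]
ft_force: [0.0, 0.1, -0.3]
grip_width: 0.463
finger_force: 62.7
```

```bash
python3 - <<'E'
from h import *
s=readout.get_state(); print(s['tcp_pos'],s['eef_rot'],s['ft_force'],s['grip_width'])
im=viewer.camera('side')[:,:,::-1]; cv2.imwrite('pics/s7.png',im)
u,v=w2p('side',[580,50,30]); u,v=int(u),int(v); print(u,v)
cv2.imwrite('pics/c7.png',cv2.resize(im[v-50:v+40,u-60:u+60],None,fx=6,fy=6,interpolation=cv2.INTER_CUBIC))
E
```

```text
[575.64329475  47.57664742  34.18455957] [-1.79822567e+02  6.60607600e-02  8.63139361e+01] [ 0.04112761  0.06912586 -0.3411503 ] 0.4629397400767168
295 217
```

View pics/c7.png

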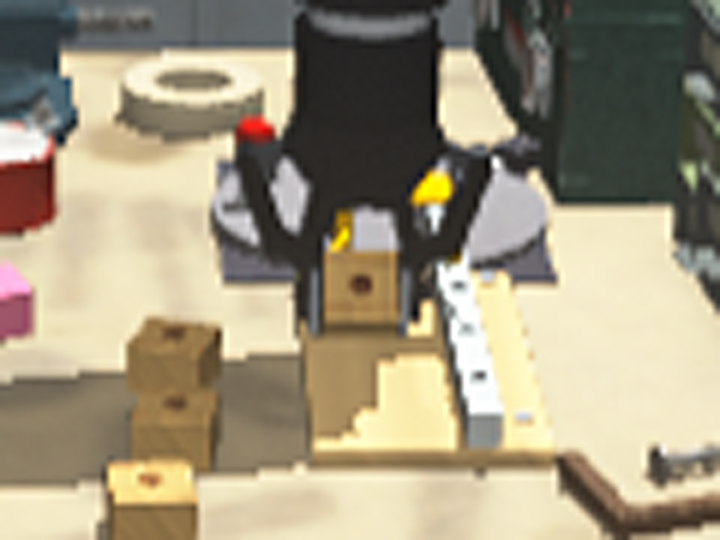

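carry_out --plan '[{"offset": [0, 0, 0.001], "rotation": [0, 0, 0]}, {"offset": [0, 0, 0.001], "rotation": [0, 0, 0]}, {"offset": [0, 0, 0.001], "rotation": [0, 0, 0]}, {"offset": [0, 0, 0.001], "rotation": [0, 0, 0]}, {"offset": [0, 0, -0.01], "rotation": [0, 0, 0]}]' --grip 0.048

```text
time_s: 15.85
tcp_pos: [574.7, 47.5, 43.4]
eef_rot: [-179.7, 0.1, 86.3]
ft_force: [-0.3, -0.1, -0.7]
grip_width: 0.562
finger_force: 0.0
```

carry_out --plan '[{"offset": [0, 0, -0.02], "rotation": [0, 0, 0]}, {"offset": [0, 0, -0.04], "rotation": [0, 0, 0]}, {"offset": [0, -0.02, -0.05], "rotation": [0, 0, 0]}, {"offset": [0, -0.045, -0.05], "rotation": [0, 0, 0]}, {"offset": [0, -0.065, -0.05], "rotation": [0, 0, 0]}]'

```text
time_s: 16.35
tcp_pos: [510.2, 51.9, 95.4]
eef_rot: [-179.9, 0.1, 86.3]
ft_force: [0.9, -0.6, -0.2]
grip_width: 0.57
finger_force: 0.0
```

carry_out --plan '[{"offset": [0, 0, 0], "rotation": [0, 0, 0]}, {"offset": [0, 0, 0], "rotation": [0, 0, 0]}, {"offset": [0, 0, 0.01], "rotation": [0, 0, 0]}, {"offset": [0, 0, 0.03], "rotation": [0, 0, 0]}, {"offset": [0, 0, 0.055], "rotation": [0, 0, 0]}]' --grip 0.0

```text
time_s: 16.85
tcp_pos: [512.0, 51.7, 38.7]
eef_rot: [-179.9, 0.1, 86.3]
ft_force: [-0.7, 0.4, 0.0]
grip_width: 0.001
finger_force: 0.0
```

carry_out --plan '[{"offset": [0, 0.01, 0], "rotation": [0, 0, 0]}, {"offset": [0, 0.02, 0], "rotation": [0, 0, 0]}, {"offset": [0, 0.028, 0], "rotation": [0, 0, 0]}, {"offset": [0, 0.036, 0], "rotation": [0, 0, 0]}, {"offset": [0, 0.044, 0], "rotation": [0, 0, 0]}]'

```text
time_s: 17.35
tcp_pos: [555.9, 48.9, 39.8]
eef_rot: [-179.9, 0.1, 86.3]
ft_force: [-1.5, 0.6, 1.0]
grip_width: -0.001
finger_force: 0.3
```

carry_out --plan '[{"offset": [0, 0.002, 0], "rotation": [0, 0, 0]}, {"offset": [0, 0.004, 0], "rotation": [0, 0, 0]}, {"offset": [0, 0.006, 0], "rotation": [0, 0, 0]}, {"offset": [0, 0.007, 0], "rotation": [0, 0, 0]}, {"offset": [0, 0.007, 0], "rotation": [0, 0, 0]}]'

```text
time_s: 17.85
tcp_pos: [561.6, 48.5, 39.2]
eef_rot: [-179.8, 0.1, 86.3]
ft_force: [-0.5, -0.3, 0.4]
grip_width: -0.0
finger_force: 0.1
```

```bash
cat >> h.py <<'E'
def st():
    s=readout.get_state(); a=np.radians(JY); d=s['tcp_pos'][:2]-O; c,n=np.cos(a),np.sin(a)
    print('world',np.round(s['tcp_pos'],1),'rot',np.round(s['eef_rot'],1),'jig',np.round([d[0]*c+d[1]*n,-d[0]*n+d[1]*c],1),'f',np.round(s['ft_force'],1),'w',round(s['grip_width']*85,1))
E
python3 -c "
from h import *
st()"
```

```text
world [561.6  48.5  39.2] rot [-1.798e+02  1.000e-01  8.630e+01] jig [-37.2 -42.2] f [-0.5 -0.3  0.4] w -0.0
```

carry_out --plan '[{"offset": [0, 0.001, 0], "rotation": [0, 0, 0]}, {"offset": [0, 0.002, 0], "rotation": [0, 0, 0]}, {"offset": [0, 0.003, 0], "rotation": [0, 0, 0]}, {"offset": [0, 0.003, 0], "rotation": [0, 0, 0]}, {"offset": [0, 0.003, 0], "rotation": [0, 0, 0]}]'

```text
time_s: 18.35
tcp_pos: [564.2, 48.3, 39.1]
eef_rot: [-179.8, 0.1, 86.3]
ft_force: [-4.9, 1.2, 2.4]
grip_width: -0.002
finger_force: 2.4
```

carry_out --plan '[{"offset": [0, 0.001, 0], "rotation": [0, 0, 0]}, {"offset": [0, 0.002, 0], "rotation": [0, 0, 0]}, {"offset": [0, 0.002, 0], "rotation": [0, 0, 0]}, {"offset": [0, 0.002, 0], "rotation": [0, 0, 0]}, {"offset": [0, 0.002, 0], "rotation": [0, 0, 0]}]'

```text
time_s: 18.85
tcp_pos: [564.8, 48.4, 38.9]
eef_rot: [-179.6, 0.1, 86.3]
ft_force: [-14.7, 1.5, 10.2]
grip_width: 0.003
finger_force: 7.3
```

carry_out --plan '[{"offset": [0, 0.001, 0], "rotation": [0, 0, 0]}, {"offset": [0, 0.002, 0], "rotation": [0, 0, 0]}, {"offset": [0, 0.002, 0], "rotation": [0, 0, 0]}, {"offset": [0, 0.002, 0], "rotation": [0, 0, 0]}, {"offset": [0, 0.002, 0], "rotation": [0, 0, 0]}]'

```text
time_s: 19.35
tcp_pos: [565.3, 48.4, 38.8]
eef_rot: [-179.5, 0.0, 86.3]
ft_force: [-26.3, 4.6, 19.4]
grip_width: -0.003
finger_force: 12.8
```

```bash
python3 - <<'E'
from h import *
t=jig(-23,-86)
p=seq((542.6,49.6,100,86.3),(475.6,20.2,100,69.7),(475.6,20.2,22.5,69.7),(475.6,20.2,90,69.7),(*t,90,86.3),(*t,35,86.3))
E
```

```text
[-33.5, -65.0, -0.0] 0.29 -> [475.6, 20.4, 100.0, 69.7]
[-0.0, 0.0, 77.5] -0.0 -> [475.6, 20.4, 22.5, 69.7]
[-0.0, 0.0, -67.5] -0.0 -> [475.6, 20.4, 90.0, 69.7]
[18.5, 97.0, -0.0] -0.29 -> [573.0, 4.0, 90.0, 86.3]
[-0.0, 0.0, 55.0] -0.0 -> [573.0, 4.0, 35.0, 86.3]
```

carry_out --plan '[{"offset": [0, -0.013, 0], "rotation": [0, 0, 0]}, {"offset": [0, -0.026, -0.01], "rotation": [0, 0, 0]}, {"offset": [0, -0.026, -0.03], "rotation": [0, 0, 0]}, {"offset": [0, -0.026, -0.05], "rotation": [0, 0, 0]}, {"offset": [0, -0.026, -0.061], "rotation": [0, 0, 0]}]' --grip 0.07

```text
time_s: 19.85
tcp_pos: [543.7, 49.7, 101.9]
eef_rot: [-179.9, 0.1, 86.3]
ft_force: [-0.3, 0.7, -0.2]
grip_width: 0.817
finger_force: 0.0
```

carry_out --plan '[{"offset": [-0.011, -0.022, 0], "rotation": [0, 0, 0.1]}, {"offset": [-0.022, -0.044, 0], "rotation": [0, 0, 0.2]}, {"offset": [-0.0335, -0.066, 0], "rotation": [0, 0, 0.29]}, {"offset": [-0.0335, -0.066, 0], "rotation": [0, 0, 0.29]}, {"offset": [-0.0335, -0.066, 0], "rotation": [0, 0, 0.29]}]'

```text
time_s: 20.35
tcp_pos: [475.2, 20.4, 100.6]
eef_rot: [-179.9, 0.1, 69.7]
ft_force: [0.5, -0.1, 0.4]
grip_width: 0.821
finger_force: 0.0
```

carry_out --plan '[{"offset": [0, 0, 0.026], "rotation": [0, 0, 0]}, {"offset": [0, 0, 0.052], "rotation": [0, 0, 0]}, {"offset": [0, 0, 0.078], "rotation": [0, 0, 0]}, {"offset": [0, 0, 0.078], "rotation": [0, 0, 0]}, {"offset": [0, 0, 0.078], "rotation": [0, 0, 0]}]'

```text
time_s: 20.85
tcp_pos: [475.1, 20.7, 22.8]
eef_rot: [-179.8, 0.1, 69.7]
ft_force: [0.1, -1.2, -0.0]
grip_width: 0.823
finger_force: 0.0
```

carry_out --plan '[{"offset": [0, 0, 0], "rotation": [0, 0, 0]}, {"offset": [0, 0, 0], "rotation": [0, 0, 0]}, {"offset": [0, 0, 0], "rotation": [0, 0, 0]}, {"offset": [0, 0, 0], "rotation": [0, 0, 0]}, {"offset": [0, 0, 0], "rotation": [0, 0, 0]}]' --grip 0.0

```text
time_s: 21.35
tcp_pos: [475.7, 20.6, 24.0]
eef_rot: [-180.0, 0.1, 69.7]
ft_force: [-2.9, 0.6, 12.7]
grip_width: 0.457
finger_force: 59.7
```

carry_out --plan '[{"offset": [0, 0, -0.015], "rotation": [0, 0, 0]}, {"offset": [0, 0, -0.035], "rotation": [0, 0, 0]}, {"offset": [0, 0, -0.055], "rotation": [0, 0, 0]}, {"offset": [0, 0, -0.068], "rotation": [0, 0, 0]}, {"offset": [0, 0, -0.068], "rotation": [0, 0, 0]}]'

```text
time_s: 21.85
tcp_pos: [476.3, 20.6, 92.7]
eef_rot: [179.9, 0.0, 69.7]
ft_force: [0.1, -0.8, -1.9]
grip_width: 0.453
finger_force: 60.5
```

carry_out --plan '[{"offset": [0.005, 0.025, 0], "rotation": [0, 0, -0.08]}, {"offset": [0.01, 0.05, 0], "rotation": [0, 0, -0.16]}, {"offset": [0.015, 0.075, 0], "rotation": [0, 0, -0.23]}, {"offset": [0.0185, 0.097, 0], "rotation": [0, 0, -0.29]}, {"offset": [0.0185, 0.097, 0], "rotation": [0, 0, -0.29]}]'

```text
time_s: 22.35
tcp_pos: [574.1, 3.8, 89.4]
eef_rot: [-179.9, 0.1, 86.4]
ft_force: [-0.7, 0.7, -0.8]
grip_width: 0.457
finger_force: 60.6
```

```bash
python3 -c "
from h import *
st(); full((*jig(-23,-86),90,86.3))"
```

```text
world [574.1   3.8  89.4] rot [-1.799e+02  1.000e-01  8.640e+01] jig [-21.9 -86. ] f [-0.7  0.7 -0.8] w 38.9
[0.0, -1.1, -0.6] [-0.003, 0.001, 0.002]
```

carry_out --plan '[{"offset": [0, -0.001, 0.013], "rotation": [0, 0, 0]}, {"offset": [0, -0.001, 0.027], "rotation": [0, 0, 0]}, {"offset": [0, -0.001, 0.04], "rotation": [0, 0, 0]}, {"offset": [0, -0.001, 0.0535], "rotation": [0, 0, 0]}, {"offset": [0, -0.001, 0.0535], "rotation": [0, 0, 0]}]'

```text
time_s: 22.85
tcp_pos: [570.2, 4.3, 35.3]
eef_rot: [-179.8, 0.1, 86.3]
ft_force: [0.1, 0.4, -0.4]
grip_width: 0.456
finger_force: 62.0
```

carry_out --plan '[{"offset": [0, 0, 0], "rotation": [0, 0, 0]}, {"offset": [0, 0, 0], "rotation": [0, 0, 0]}, {"offset": [0, 0, 0], "rotation": [0, 0, 0]}, {"offset": [0, 0, 0], "rotation": [0, 0, 0]}, {"offset": [0, 0, -0.01], "rotation": [0, 0, 0]}]' --grip 0.048

```text
time_s: 23.35
tcp_pos: [570.3, 4.2, 46.1]
eef_rot: [-179.7, 0.1, 86.3]
ft_force: [0.3, -0.6, 0.2]
grip_width: 0.563
finger_force: 0.0
```

carry_out --plan '[{"offset": [0, 0, -0.02], "rotation": [0, 0, 0]}, {"offset": [0, 0, -0.04], "rotation": [0, 0, 0]}, {"offset": [0, -0.02, -0.05], "rotation": [0, 0, 0]}, {"offset": [0, -0.045, -0.05], "rotation": [0, 0, 0]}, {"offset": [0, -0.065, -0.05], "rotation": [0, 0, 0]}]'

```text
time_s: 23.85
tcp_pos: [505.7, 8.5, 97.9]
eef_rot: [-179.9, 0.1, 86.3]
ft_force: [0.0, 1.1, -0.3]
grip_width: 0.563
finger_force: 0.0
```

carry_out --plan '[{"offset": [0, 0, 0], "rotation": [0, 0, 0]}, {"offset": [0, 0, 0], "rotation": [0, 0, 0]}, {"offset": [0, 0, 0.01], "rotation": [0, 0, 0]}, {"offset": [0, 0, 0.035], "rotation": [0, 0, 0]}, {"offset": [0, 0, 0.057], "rotation": [0, 0, 0]}]' --grip 0.0

```text
time_s: 24.35
tcp_pos: [506.9, 8.4, 38.6]
eef_rot: [-179.8, 0.1, 86.3]
ft_force: [-0.5, 0.1, -0.3]
grip_width: -0.003
finger_force: 0.0
```

carry_out --plan '[{"offset": [0, 0.012, 0], "rotation": [0, 0, 0]}, {"offset": [0, 0.024, 0], "rotation": [0, 0, 0]}, {"offset": [0, 0.034, 0], "rotation": [0, 0, 0]}, {"offset": [0, 0.042, 0], "rotation": [0, 0, 0]}, {"offset": [0, 0.05, 0], "rotation": [0, 0, 0]}]'

```text
time_s: 24.85
tcp_pos: [556.7, 5.1, 39.4]
eef_rot: [-179.8, 0.1, 86.3]
ft_force: [-0.7, 0.2, -0.3]
grip_width: -0.001
finger_force: 0.2
```

```bash
python3 -c "
from h import *
st()"
```

```text
world [556.7   5.1  39.4] rot [-1.798e+02  1.000e-01  8.630e+01] jig [-39.4 -85.8] f [-0.7  0.2 -0.3] w -0.1
```

carry_out --plan '[{"offset": [0, 0.002, 0], "rotation": [0, 0, 0]}, {"offset": [0, 0.004, 0], "rotation": [0, 0, 0]}, {"offset": [0, 0.0065, 0], "rotation": [0, 0, 0]}, {"offset": [0, 0.0065, 0], "rotation": [0, 0, 0]}, {"offset": [0, 0.0065, 0], "rotation": [0, 0, 0]}]'

```text
time_s: 25.35
tcp_pos: [562.5, 4.8, 39.8]
eef_rot: [-179.8, 0.1, 86.3]
ft_force: [-0.1, 0.7, 0.8]
grip_width: -0.005
finger_force: 0.0
```

carry_out --plan '[{"offset": [0, -0.015, 0], "rotation": [0, 0, 0]}, {"offset": [0, -0.025, -0.01], "rotation": [0, 0, 0]}, {"offset": [0, -0.025, -0.03], "rotation": [0, 0, 0]}, {"offset": [0, -0.025, -0.05], "rotation": [0, 0, 0]}, {"offset": [0, -0.025, -0.061], "rotation": [0, 0, 0]}]'

```text
time_s: 25.85
tcp_pos: [538.3, 6.5, 103.1]
eef_rot: [-179.9, 0.1, 86.3]
ft_force: [0.1, 0.1, 0.1]
grip_width: -0.002
finger_force: 0.0
```

carry_out --plan '[{"offset": [-0.015, 0.02, 0], "rotation": [0, 0, 0]}, {"offset": [-0.03, 0.04, 0], "rotation": [0, 0, 0]}, {"offset": [-0.046, 0.053, 0], "rotation": [0, 0, 0]}, {"offset": [-0.046, 0.053, 0.03], "rotation": [0, 0, 0]}, {"offset": [-0.046, 0.053, 0.06], "rotation": [0, 0, 0]}]'

```text
time_s: 26.35
tcp_pos: [588.4, -43.5, 40.7]
eef_rot: [-179.9, 0.1, 86.3]
ft_force: [0.8, 0.6, -0.5]
grip_width: 0.005
finger_force: 0.0
```

carry_out --plan '[{"offset": [0.008, 0, 0], "rotation": [0, 0, 0]}, {"offset": [0.015, 0, 0], "rotation": [0, 0, 0]}, {"offset": [0.022, 0, 0], "rotation": [0, 0, 0]}, {"offset": [0.029, 0, 0], "rotation": [0, 0, 0]}, {"offset": [0.035, 0, 0], "rotation": [0, 0, 0]}]'

```text
time_s: 26.85
tcp_pos: [590.5, -7.2, 41.8]
eef_rot: [-179.9, 0.1, 86.3]
ft_force: [-0.4, -2.3, 1.3]
grip_width: -0.006
finger_force: 0.7
```

```bash
python3 -c "
from h import *
st()"
```

```text
world [590.5  -7.2  41.8] rot [-1.799e+02  1.000e-01  8.630e+01] jig [ -4.8 -95.9] f [-0.4 -2.3  1.3] w -0.5
```

carry_out --plan '[{"offset": [-0.008, 0, 0], "rotation": [0, 0, 0]}, {"offset": [-0.016, 0, -0.005], "rotation": [0, 0, 0]}, {"offset": [-0.016, 0, -0.02], "rotation": [0, 0, 0]}, {"offset": [-0.016, 0, -0.04], "rotation": [0, 0, 0]}, {"offset": [-0.016, 0, -0.06], "rotation": [0, 0, 0]}]' --grip 0.07

```text
time_s: 27.35
tcp_pos: [588.7, -25.1, 101.7]
eef_rot: [-179.8, 0.1, 86.3]
ft_force: [0.5, 0.7, -0.4]
grip_width: 0.821
finger_force: 0.0
```

```bash
cat >> h.py <<'E'
def diff(name,*boxes):
    a=cv2.imread('pics/top0.png').astype(int); b=viewer.camera('top')[:,:,::-1]; cv2.imwrite('pics/'+name,b)
    for u0,v0,u1,v1 in boxes: print(np.abs(a-b)[v0:v1,u0:u1].mean().round(1))
E
python3 - <<'E'
from h import *
st(); full((469.7,-65.3,100,85.8))
# c, d, stick boxes, lane
diff('t8.png',(303,218,322,240),(332,224,354,244),(415,170,445,240),(170,155,235,220))
E
```

```text
world [588.7 -25.1 101.7] rot [-1.798e+02  1.000e-01  8.630e+01] jig [  -5.4 -113.9] f [ 0.5  0.7 -0.4] w 69.8
[-47.9, -116.1, 2.1] [-0.003, 0.001, 0.008]
53.8
55.9
10.4
35.1
```

```bash
python3 - <<'E'
from h import *
a=cv2.imread('pics/side0.png').astype(int); b=viewer.camera('side')[:,:,::-1]; cv2.imwrite('pics/s8.png',b)
for P in([469.7,-65.3,14],[451.5,-151,14],[520,-409,20]):
    u,v=w2p('side',P).astype(int); print(u,v,np.abs(a-b)[v-8:v+8,u-9:u+9].mean())
cv2.imwrite('pics/c8.png',cv2.resize(b[190:270,220:340],None,fx=6,fy=6,interpolation=cv2.INTER_CUBIC))
E
```

```text
263 238 50.285879629629626
259 251 40.032407407407405
295 297 1.5706018518518519
```

View pics/c8.png

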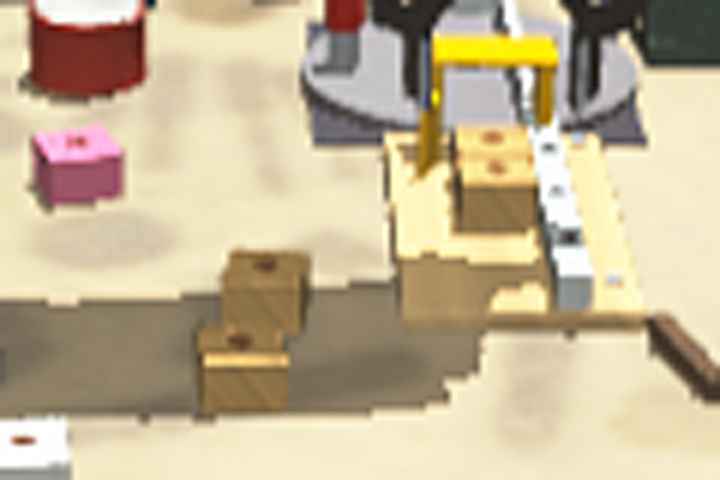

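The side crop shows two blanks in a row along the fence in front of the guard, at (495,165). c at (265,270) and d at (243,350) are where they were.

carry_out --plan '[{"offset": [-0.012, -0.03, 0], "rotation": [0, 0, 0]}, {"offset": [-0.024, -0.06, 0], "rotation": [0, 0, 0]}, {"offset": [-0.036, -0.09, 0], "rotation": [0, 0, 0]}, {"offset": [-0.048, -0.116, 0.002], "rotation": [0, 0, 0.008]}, {"offset": [-0.048, -0.116, 0.002], "rotation": [0, 0, 0.008]}]'

```text
time_s: 27.95
tcp_pos: [466.8, -65.7, 98.7]
eef_rot: [-179.7, 0.1, 85.7]
ft_force: [0.4, 0.4, -1.4]
grip_width: 0.822
finger_force: 0.0
```

carry_out --plan '[{"offset": [0, 0, 0.026], "rotation": [0, 0, 0]}, {"offset": [0, 0, 0.052], "rotation": [0, 0, 0]}, {"offset": [0, 0, 0.076], "rotation": [0, 0, 0]}, {"offset": [0, 0, 0.076], "rotation": [0, 0, 0]}, {"offset": [0, 0, 0.076], "rotation": [0, 0, 0]}]'

```text
time_s: 28.45
tcp_pos: [469.9, -64.6, 23.4]
eef_rot: [-179.8, 0.1, 85.8]
ft_force: [0.5, 0.2, 0.1]
grip_width: 0.812
finger_force: 0.0
```

carry_out --plan '[{"offset": [0, 0, 0], "rotation": [0, 0, 0]}, {"offset": [0, 0, 0], "rotation": [0, 0, 0]}, {"offset": [0, 0, 0], "rotation": [0, 0, 0]}, {"offset": [0, 0, 0], "rotation": [0, 0, 0]}, {"offset": [0, 0, 0], "rotation": [0, 0, 0]}]' --grip 0.0

```text
time_s: 28.95
tcp_pos: [470.9, -64.6, 24.6]
eef_rot: [-180.0, 0.1, 85.8]
ft_force: [-3.4, 0.8, 16.0]
grip_width: 0.472
finger_force: 56.0
```

carry_out --plan '[{"offset": [0, 0, -0.015], "rotation": [0, 0, 0]}, {"offset": [0, 0, -0.035], "rotation": [0, 0, 0]}, {"offset": [0, 0, -0.055], "rotation": [0, 0, 0]}, {"offset": [0, 0, -0.066], "rotation": [0, 0, 0]}, {"offset": [0, 0, -0.066], "rotation": [0, 0, 0]}]'

```text
time_s: 29.45
tcp_pos: [471.2, -64.5, 90.7]
eef_rot: [-180.0, 0.1, 85.9]
ft_force: [0.1, -0.7, -0.3]
grip_width: 0.471
finger_force: 57.8
```

```bash
python3 -c "
from h import *
st(); full((*jig(-23,-109),90,86.3))"
```

```text
world [471.2 -64.5  90.7] rot [-1.80e+02  1.00e-01  8.59e+01] jig [-120.1 -160.8] f [ 0.1 -0.7 -0.3] w 40.1
[52.5, 96.7, 0.6] [-0.0, 0.001, -0.008]
```

carry_out --plan '[{"offset": [0.013, 0.025, 0], "rotation": [0, 0, 0]}, {"offset": [0.026, 0.05, 0], "rotation": [0, 0, 0]}, {"offset": [0.04, 0.075, 0], "rotation": [0, 0, 0]}, {"offset": [0.0525, 0.0965, 0], "rotation": [0, 0, -0.008]}, {"offset": [0.0525, 0.0965, 0], "rotation": [0, 0, -0.008]}]'

```text
time_s: 29.95
tcp_pos: [571.9, -17.8, 87.4]
eef_rot: [-179.8, 0.0, 86.4]
ft_force: [-0.4, 0.8, -0.6]
grip_width: 0.468
finger_force: 57.8
```

carry_out --plan '[{"offset": [0, 0, 0.013], "rotation": [0, 0, 0]}, {"offset": [0, 0, 0.027], "rotation": [0, 0, 0]}, {"offset": [0, 0, 0.04], "rotation": [0, 0, 0]}, {"offset": [0, 0, 0.0535], "rotation": [0, 0, 0]}, {"offset": [0, 0, 0.0535], "rotation": [0, 0, 0]}]'

```text
time_s: 30.45
tcp_pos: [568.7, -19.4, 33.5]
eef_rot: [-179.7, 0.1, 86.3]
ft_force: [-0.3, -0.0, -0.0]
grip_width: 0.457
finger_force: 65.5
```

carry_out --plan '[{"offset": [0, 0, 0], "rotation": [0, 0, 0]}, {"offset": [0, 0, 0], "rotation": [0, 0, 0]}, {"offset": [0, 0, 0], "rotation": [0, 0, 0]}, {"offset": [0, 0, 0], "rotation": [0, 0, 0]}, {"offset": [0, 0, -0.01], "rotation": [0, 0, 0]}]' --grip 0.048

```text
time_s: 30.95
tcp_pos: [569.2, -19.0, 44.6]
eef_rot: [-179.7, 0.1, 86.3]
ft_force: [0.2, 0.6, 0.1]
grip_width: 0.56
finger_force: 0.0
```

carry_out --plan '[{"offset": [0, 0, -0.02], "rotation": [0, 0, 0]}, {"offset": [0, 0, -0.04], "rotation": [0, 0, 0]}, {"offset": [0, -0.02, -0.05], "rotation": [0, 0, 0]}, {"offset": [0, -0.045, -0.05], "rotation": [0, 0, 0]}, {"offset": [0, -0.065, -0.05], "rotation": [0, 0, 0]}]'

```text
time_s: 31.45
tcp_pos: [504.6, -14.7, 96.5]
eef_rot: [-179.9, 0.1, 86.3]
ft_force: [0.2, 0.3, -0.9]
grip_width: 0.564
finger_force: 0.0
```

carry_out --plan '[{"offset": [0, 0, 0], "rotation": [0, 0, 0]}, {"offset": [0, 0, 0], "rotation": [0, 0, 0]}, {"offset": [0, 0, 0.01], "rotation": [0, 0, 0]}, {"offset": [0, 0, 0.035], "rotation": [0, 0, 0]}, {"offset": [0, 0, 0.057], "rotation": [0, 0, 0]}]' --grip 0.0

```text
time_s: 31.95
tcp_pos: [505.8, -14.9, 37.1]
eef_rot: [-179.8, 0.1, 86.3]
ft_force: [-0.0, 0.6, -0.7]
grip_width: -0.001
finger_force: 0.0
```

carry_out --plan '[{"offset": [0, 0.012, 0], "rotation": [0, 0, 0]}, {"offset": [0, 0.024, 0], "rotation": [0, 0, 0]}, {"offset": [0, 0.034, 0], "rotation": [0, 0, 0]}, {"offset": [0, 0.042, 0], "rotation": [0, 0, 0]}, {"offset": [0, 0.05, 0], "rotation": [0, 0, 0]}]'

```text
time_s: 32.45
tcp_pos: [555.6, -18.1, 37.9]
eef_rot: [-179.8, 0.1, 86.3]
ft_force: [-0.3, 0.1, -0.8]
grip_width: -0.003
finger_force: 0.2
```

```bash
python3 -c "
from h import *
st()"
```

```text
world [555.6 -18.1  37.9] rot [-1.798e+02  1.000e-01  8.630e+01] jig [ -39. -109.] f [-0.3  0.1 -0.8] w -0.2
```

carry_out --plan '[{"offset": [0, 0.002, 0], "rotation": [0, 0, 0]}, {"offset": [0, 0.004, 0], "rotation": [0, 0, 0]}, {"offset": [0, 0.006, 0], "rotation": [0, 0, 0]}, {"offset": [0, 0.006, 0], "rotation": [0, 0, 0]}, {"offset": [0, 0.006, 0], "rotation": [0, 0, 0]}]'

```text
time_s: 32.95
tcp_pos: [560.9, -18.4, 38.3]
eef_rot: [-179.8, 0.1, 86.3]
ft_force: [0.1, -0.1, 0.5]
grip_width: 0.002
finger_force: 0.0
```

carry_out --plan '[{"offset": [0, -0.015, 0], "rotation": [0, 0, 0]}, {"offset": [0, -0.025, -0.01], "rotation": [0, 0, 0]}, {"offset": [0, -0.025, -0.03], "rotation": [0, 0, 0]}, {"offset": [0, -0.025, -0.05], "rotation": [0, 0, 0]}, {"offset": [0, -0.025, -0.061], "rotation": [0, 0, 0]}]' --grip 0.07

```text
time_s: 33.45
tcp_pos: [536.7, -16.8, 101.6]
eef_rot: [-179.9, 0.1, 86.3]
ft_force: [-0.3, -0.3, -0.1]
grip_width: 0.819
finger_force: 0.0
```

```bash
python3 -c "
from h import *
st(); full((451.8,-150.8,100,93.0))"
```

```text
world [536.7 -16.8 101.6] rot [-1.799e+02  1.000e-01  8.630e+01] jig [ -57.9 -108.9] f [-0.3 -0.3 -0.1] w 69.6
[-139.2, -76.1, 1.8] [-0.001, 0.001, -0.117]
```

carry_out --plan '[{"offset": [-0.035, -0.019, 0], "rotation": [0, 0, -0.03]}, {"offset": [-0.07, -0.038, 0], "rotation": [0, 0, -0.06]}, {"offset": [-0.105, -0.057, 0], "rotation": [0, 0, -0.09]}, {"offset": [-0.139, -0.076, 0], "rotation": [0, 0, -0.117]}, {"offset": [-0.139, -0.076, 0.001], "rotation": [0, 0, -0.117]}]'

```text
time_s: 33.95
tcp_pos: [449.2, -153.3, 99.1]
eef_rot: [-179.8, 0.1, 92.9]
ft_force: [0.2, 0.9, 0.7]
grip_width: 0.822
finger_force: 0.0
```

carry_out --plan '[{"offset": [0, 0, 0.026], "rotation": [0, 0, 0]}, {"offset": [0, 0, 0.052], "rotation": [0, 0, 0]}, {"offset": [0, 0, 0.077], "rotation": [0, 0, 0]}, {"offset": [0, 0, 0.077], "rotation": [0, 0, 0]}, {"offset": [0, 0, 0.077], "rotation": [0, 0, 0]}]'

```text
time_s: 34.45
tcp_pos: [451.3, -150.4, 22.2]
eef_rot: [-179.8, 0.0, 93.0]
ft_force: [-0.0, 0.9, 0.2]
grip_width: 0.819
finger_force: 0.0
```

carry_out --plan '[{"offset": [0, 0, 0], "rotation": [0, 0, 0]}, {"offset": [0, 0, 0], "rotation": [0, 0, 0]}, {"offset": [0, 0, 0], "rotation": [0, 0, 0]}, {"offset": [0, 0, 0], "rotation": [0, 0, 0]}, {"offset": [0, 0, 0], "rotation": [0, 0, 0]}]' --grip 0.0

```text
time_s: 34.95
tcp_pos: [452.1, -150.9, 23.1]
eef_rot: [-179.9, 0.1, 93.0]
ft_force: [-3.2, 1.7, 12.2]
grip_width: 0.458
finger_force: 60.3
```

carry_out --plan '[{"offset": [0, 0, -0.015], "rotation": [0, 0, 0]}, {"offset": [0, 0, -0.035], "rotation": [0, 0, 0]}, {"offset": [0, 0, -0.055], "rotation": [0, 0, 0]}, {"offset": [0, 0, -0.066], "rotation": [0, 0, 0]}, {"offset": [0, 0, -0.066], "rotation": [0, 0, 0]}]'

```text
time_s: 35.45
tcp_pos: [452.5, -150.9, 89.3]
eef_rot: [-180.0, 0.1, 93.0]
ft_force: [-0.3, -1.0, -1.5]
grip_width: 0.454
finger_force: 60.7
```

```bash
python3 -c "
from h import *
st(); full((*jig(-23,-153),90,86.3))"
```

```text
world [ 452.5 -150.9   89.3] rot [-1.8e+02  1.0e-01  9.3e+01] jig [-133.3 -248.2] f [-0.3 -1.  -1.5] w 38.6
[81.7, 120.6, -0.9] [-0.0, 0.002, 0.117]
```

carry_out --plan '[{"offset": [0.02, 0.03, 0], "rotation": [0, 0, 0.03]}, {"offset": [0.04, 0.06, 0], "rotation": [0, 0, 0.06]}, {"offset": [0.06, 0.09, 0], "rotation": [0, 0, 0.09]}, {"offset": [0.082, 0.1205, 0], "rotation": [0, 0, 0.117]}, {"offset": [0.082, 0.1205, 0], "rotation": [0, 0, 0.117]}]'

```text
time_s: 35.95
tcp_pos: [569.8, -59.8, 86.0]
eef_rot: [-179.8, 0.0, 86.4]
ft_force: [-1.1, -1.1, -1.2]
grip_width: 0.458
finger_force: 60.7
```

carry_out --plan '[{"offset": [0, 0, 0.013], "rotation": [0, 0, 0]}, {"offset": [0, 0, 0.027], "rotation": [0, 0, 0]}, {"offset": [0, 0, 0.04], "rotation": [0, 0, 0]}, {"offset": [0, 0, 0.0525], "rotation": [0, 0, 0]}, {"offset": [0, 0, 0.0525], "rotation": [0, 0, 0]}]'

```text
time_s: 36.45
tcp_pos: [566.2, -62.9, 33.2]
eef_rot: [-179.7, 0.1, 86.3]
ft_force: [0.6, 0.3, -0.7]
grip_width: 0.454
finger_force: 66.6
```

carry_out --plan '[{"offset": [0, 0, 0], "rotation": [0, 0, 0]}, {"offset": [0, 0, 0], "rotation": [0, 0, 0]}, {"offset": [0, 0, 0], "rotation": [0, 0, 0]}, {"offset": [0, 0, 0], "rotation": [0, 0, 0]}, {"offset": [0, 0, -0.01], "rotation": [0, 0, 0]}]' --grip 0.048

```text
time_s: 36.95
tcp_pos: [566.5, -62.3, 44.1]
eef_rot: [-179.7, 0.1, 86.3]
ft_force: [0.2, 0.2, -0.0]
grip_width: 0.562
finger_force: 0.0
```

carry_out --plan '[{"offset": [0, 0, -0.02], "rotation": [0, 0, 0]}, {"offset": [0, 0, -0.04], "rotation": [0, 0, 0]}, {"offset": [0, -0.02, -0.05], "rotation": [0, 0, 0]}, {"offset": [0, -0.045, -0.05], "rotation": [0, 0, 0]}, {"offset": [0, -0.065, -0.05], "rotation": [0, 0, 0]}]'

```text
time_s: 37.45
tcp_pos: [501.9, -58.1, 96.0]
eef_rot: [-179.9, 0.1, 86.3]
ft_force: [1.1, -0.6, -0.8]
grip_width: 0.56
finger_force: 0.0
```

carry_out --plan '[{"offset": [0, 0, 0], "rotation": [0, 0, 0]}, {"offset": [0, 0, 0], "rotation": [0, 0, 0]}, {"offset": [0, 0, 0.01], "rotation": [0, 0, 0]}, {"offset": [0, 0, 0.035], "rotation": [0, 0, 0]}, {"offset": [0, 0, 0.056], "rotation": [0, 0, 0]}]' --grip 0.0

```text
time_s: 37.95
tcp_pos: [503.0, -58.3, 37.6]
eef_rot: [-179.8, 0.1, 86.3]
ft_force: [0.4, 0.4, -0.3]
grip_width: -0.003
finger_force: 0.0
```

carry_out --plan '[{"offset": [0, 0.012, 0], "rotation": [0, 0, 0]}, {"offset": [0, 0.024, 0], "rotation": [0, 0, 0]}, {"offset": [0, 0.034, 0], "rotation": [0, 0, 0]}, {"offset": [0, 0.042, 0], "rotation": [0, 0, 0]}, {"offset": [0, 0.05, 0], "rotation": [0, 0, 0]}]'

```text
time_s: 38.45
tcp_pos: [552.9, -61.5, 38.5]
eef_rot: [-179.8, 0.1, 86.3]
ft_force: [-0.5, -0.4, 0.3]
grip_width: -0.0
finger_force: 0.2
```

```bash
python3 -c "
from h import *
st()"
```

```text
world [552.9 -61.5  38.5] rot [-1.798e+02  1.000e-01  8.630e+01] jig [ -38.9 -152.5] f [-0.5 -0.4  0.3] w -0.0
```

carry_out --plan '[{"offset": [0, 0.002, 0], "rotation": [0, 0, 0]}, {"offset": [0, 0.004, 0], "rotation": [0, 0, 0]}, {"offset": [0, 0.006, 0], "rotation": [0, 0, 0]}, {"offset": [0, 0.006, 0], "rotation": [0, 0, 0]}, {"offset": [0, 0.006, 0], "rotation": [0, 0, 0]}]'

```text
time_s: 38.95
tcp_pos: [558.2, -61.8, 38.9]
eef_rot: [-179.8, 0.1, 86.3]
ft_force: [0.7, 0.2, 0.5]
grip_width: -0.003
finger_force: 0.0
```

carry_out --plan '[{"offset": [0, -0.015, 0], "rotation": [0, 0, 0]}, {"offset": [0, -0.03, -0.01], "rotation": [0, 0, 0]}, {"offset": [0, -0.03, -0.05], "rotation": [0, 0, 0]}, {"offset": [0, -0.03, -0.09], "rotation": [0, 0, 0]}, {"offset": [0, -0.03, -0.11], "rotation": [0, 0, 0]}]' --grip 0.06

```text
time_s: 39.45
tcp_pos: [529.5, -59.9, 152.3]
eef_rot: [180.0, 0.1, 86.3]
ft_force: [0.7, 0.0, 0.2]
grip_width: 0.704
finger_force: 0.0
```

```bash
python3 - <<'E'
from h import *
st(); full((510,-190,150,45))
seq((510,-190,150,45),(495,-310,150,5),(482,-399,150,-14.4),(482,-399,56,-14.4))
diff('t9.png',(415,170,445,240))
a=cv2.imread('pics/top0.png');b=cv2.imread('pics/t9.png')
cv2.imwrite('pics/c9.png',cv2.resize(b[150:250,190:450],None,fx=3,fy=3,interpolation=cv2.INTER_CUBIC))
E
```

```text
world [529.5 -59.9 152.3] rot [1.80e+02 1.00e-01 8.63e+01] jig [ -62.3 -152.4] f [0.7 0.  0.2] w 59.9
[-131.1, -11.1, 2.4] [0.001, 0.001, 0.721]
[-95.5, 74.0, -0.0] 0.7 -> [494.8, -309.9, 150.0, 4.9]
[-20.5, 87.5, -0.0] 0.34 -> [481.8, -398.8, 150.0, -14.6]
[0.0, 0.0, 94.0] -0.0 -> [481.8, -398.8, 56.0, -14.6]
7.9
```

View pics/c9.png

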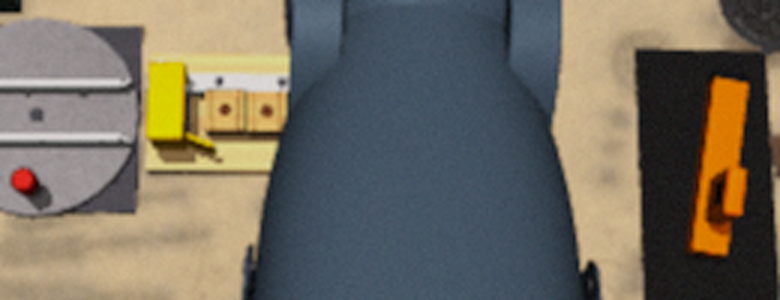

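carry_out --plan '[{"offset": [-0.03, -0.003, 0], "rotation": [0, 0, 0.145]}, {"offset": [-0.06, -0.005, 0], "rotation": [0, 0, 0.29]}, {"offset": [-0.09, -0.008, 0], "rotation": [0, 0, 0.435]}, {"offset": [-0.12, -0.01, 0], "rotation": [0, 0, 0.58]}, {"offset": [-0.131, -0.011, 0], "rotation": [0, 0, 0.721]}]'

```text
time_s: 40.0
tcp_pos: [508.7, -192.0, 148.9]
eef_rot: [-179.9, 0.2, 44.6]
ft_force: [0.1, 0.2, -0.3]
grip_width: 0.701
finger_force: 0.0
```

carry_out --plan '[{"offset": [-0.02, 0.015, 0], "rotation": [0, 0, 0.14]}, {"offset": [-0.04, 0.03, 0], "rotation": [0, 0, 0.28]}, {"offset": [-0.06, 0.045, 0], "rotation": [0, 0, 0.42]}, {"offset": [-0.08, 0.06, 0], "rotation": [0, 0, 0.56]}, {"offset": [-0.0955, 0.074, 0], "rotation": [0, 0, 0.7]}]'

```text
time_s: 40.5
tcp_pos: [493.5, -310.8, 149.1]
eef_rot: [180.0, 0.2, 4.5]
ft_force: [1.2, 0.7, 0.2]
grip_width: 0.7
finger_force: 0.0
```

carry_out --plan '[{"offset": [-0.005, 0.022, 0], "rotation": [0, 0, 0.09]}, {"offset": [-0.01, 0.044, 0], "rotation": [0, 0, 0.18]}, {"offset": [-0.015, 0.066, 0], "rotation": [0, 0, 0.27]}, {"offset": [-0.02, 0.0875, 0], "rotation": [0, 0, 0.34]}, {"offset": [-0.02, 0.0875, 0], "rotation": [0, 0, 0.34]}]'

```text
time_s: 41.0
tcp_pos: [480.9, -400.6, 148.9]
eef_rot: [179.9, 0.2, -14.8]
ft_force: [1.2, 0.6, -0.7]
grip_width: 0.704
finger_force: 0.0
```

carry_out --plan '[{"offset": [0, 0, 0], "rotation": [0, 0, 0]}, {"offset": [0, 0, 0], "rotation": [0, 0, 0]}, {"offset": [0, 0, 0], "rotation": [0, 0, 0]}, {"offset": [0, 0, 0], "rotation": [0, 0, 0]}, {"offset": [0, 0, 0], "rotation": [0, 0, 0]}]'

```text
time_s: 41.5
tcp_pos: [481.8, -398.2, 149.5]
eef_rot: [179.9, 0.2, -14.5]
ft_force: [0.8, -0.1, 0.2]
grip_width: 0.703
finger_force: 0.0
```

```bash
python3 -c "
from h import *
st(); full((482.5,-399,56,-14.4))"
```

```text
world [ 481.8 -398.2  149.5] rot [179.9   0.2 -14.5] jig [ -88.  -493.1] f [ 0.8 -0.1  0.2] w 59.7
[1.1, 0.4, 93.5] [0.002, 0.003, -0.003]
```

carry_out --plan '[{"offset": [0, 0, 0.03], "rotation": [0, 0, 0]}, {"offset": [0.001, 0, 0.06], "rotation": [0, 0, 0]}, {"offset": [0.001, 0, 0.08], "rotation": [0, 0, 0]}, {"offset": [0.001, 0, 0.0935], "rotation": [0, 0, 0]}, {"offset": [0.001, 0, 0.0935], "rotation": [0, 0, 0]}]'

```text
time_s: 42.0
tcp_pos: [481.6, -398.2, 54.3]
eef_rot: [180.0, 0.3, -14.6]
ft_force: [-0.2, 0.9, 1.1]
grip_width: 0.706
finger_force: 0.0
```

carry_out --plan '[{"offset": [0, 0, 0], "rotation": [0, 0, 0]}, {"offset": [0, 0, 0], "rotation": [0, 0, 0]}, {"offset": [0, 0, 0], "rotation": [0, 0, 0]}, {"offset": [0, 0, 0], "rotation": [0, 0, 0]}, {"offset": [0, 0, 0], "rotation": [0, 0, 0]}]' --grip 0.0

```text
time_s: 42.5
tcp_pos: [482.5, -399.2, 56.4]
eef_rot: [179.9, 0.1, -14.6]
ft_force: [-1.6, 0.4, 4.1]
grip_width: 0.199
finger_force: 60.9
```

carry_out --plan '[{"offset": [0, 0, 0], "rotation": [0, 0, 0]}, {"offset": [0, 0, 0], "rotation": [0, 0, 0]}, {"offset": [0, 0, 0], "rotation": [0, 0, 0]}, {"offset": [0, 0, 0], "rotation": [0, 0, 0]}, {"offset": [0, 0, 0], "rotation": [0, 0, 0]}]'

```text
time_s: 43.0
tcp_pos: [482.5, -399.1, 56.4]
eef_rot: [179.9, 0.1, -14.6]
ft_force: [-1.4, 0.2, 5.9]
grip_width: 0.203
finger_force: 61.3
```

```bash
python3 -c "
from h import *
st()"
```

```text
world [ 482.5 -399.1   56.4] rot [ 1.799e+02  1.000e-01 -1.460e+01] jig [ -87.3 -494. ] f [-1.4  0.2  5.9] w 17.2
```

```bash
python3 - <<'E'
from h import *
t=jig(-1,-320)
seq((482.5,-399.1,56.4,-14.5),(482.5,-399.1,136.4,-14.5),(515,-340,136,25),(550,-280,136,60),(*t,136,86.3),(*t,68.5,86.3))
E
```

```text
[0.0, -0.0, -80.0] -0.0 -> [482.5, -399.1, 136.4, -14.5]
[16.5, -65.5, 0.5] -0.69 -> [514.9, -339.8, 135.9, 25.0]
[57.0, -39.5, -0.0] -0.61 -> [549.8, -279.9, 135.9, 60.0]
[57.5, 1.5, -0.0] -0.46 -> [579.9, -230.9, 135.9, 86.3]
[-0.0, -0.0, 67.5] 0.0 -> [579.9, -230.9, 68.4, 86.3]
```

carry_out --plan '[{"offset": [0, 0, -0.01], "rotation": [0, 0, 0]}, {"offset": [0, 0, -0.025], "rotation": [0, 0, 0]}, {"offset": [0, 0, -0.045], "rotation": [0, 0, 0]}, {"offset": [0, 0, -0.065], "rotation": [0, 0, 0]}, {"offset": [0, 0, -0.08], "rotation": [0, 0, 0]}]'

```text
time_s: 43.5
tcp_pos: [482.7, -398.9, 137.7]
eef_rot: [179.9, 0.1, -14.6]
ft_force: [-0.5, 0.1, -0.7]
grip_width: 0.203
finger_force: 60.3
```

carry_out --plan '[{"offset": [0.003, -0.013, 0], "rotation": [0, 0, -0.14]}, {"offset": [0.007, -0.026, 0], "rotation": [0, 0, -0.28]}, {"offset": [0.01, -0.04, 0], "rotation": [0, 0, -0.42]}, {"offset": [0.013, -0.053, 0], "rotation": [0, 0, -0.56]}, {"offset": [0.0165, -0.0655, 0], "rotation": [0, 0, -0.69]}]'

```text
time_s: 44.0
tcp_pos: [515.2, -339.0, 136.2]
eef_rot: [-180.0, 0.2, 25.3]
ft_force: [0.1, -0.4, -1.0]
grip_width: 0.202
finger_force: 60.2
```

carry_out --plan '[{"offset": [0.011, -0.008, 0], "rotation": [0, 0, -0.12]}, {"offset": [0.022, -0.016, 0], "rotation": [0, 0, -0.24]}, {"offset": [0.034, -0.024, 0], "rotation": [0, 0, -0.37]}, {"offset": [0.045, -0.032, 0], "rotation": [0, 0, -0.49]}, {"offset": [0.057, -0.0395, 0], "rotation": [0, 0, -0.61]}]'

```text
time_s: 44.5
tcp_pos: [550.1, -279.2, 136.0]
eef_rot: [-179.9, 0.1, 60.2]
ft_force: [0.4, -1.0, -2.8]
grip_width: 0.205
finger_force: 60.2
```

carry_out --plan '[{"offset": [0.014, 0, 0], "rotation": [0, 0, -0.11]}, {"offset": [0.028, 0.001, 0], "rotation": [0, 0, -0.22]}, {"offset": [0.042, 0.001, 0], "rotation": [0, 0, -0.33]}, {"offset": [0.0575, 0.0015, 0], "rotation": [0, 0, -0.46]}, {"offset": [0.0575, 0.0015, 0], "rotation": [0, 0, -0.46]}]'

```text
time_s: 45.0
tcp_pos: [580.9, -229.4, 135.8]
eef_rot: [-179.8, 0.1, 86.5]
ft_force: [-0.4, -1.4, -1.7]
grip_width: 0.2
finger_force: 60.3
```

```bash
python3 - <<'E'
from h import *
st(); full((*jig(-1,-320),69,86.3))
b=viewer.camera('top')[:,:,::-1]
cv2.imwrite('pics/c10.png',cv2.resize(b[150:250,220:420],None,fx=4,fy=4,interpolation=cv2.INTER_CUBIC))
E
```

```text
world [ 580.9 -229.4  135.8] rot [-1.798e+02  1.000e-01  8.650e+01] jig [-1.000e-01 -3.183e+02] f [-0.4 -1.4 -1.7] w 17.0
[-1.7, -0.7, 66.8] [-0.003, 0.001, 0.004]
```

View pics/c10.png

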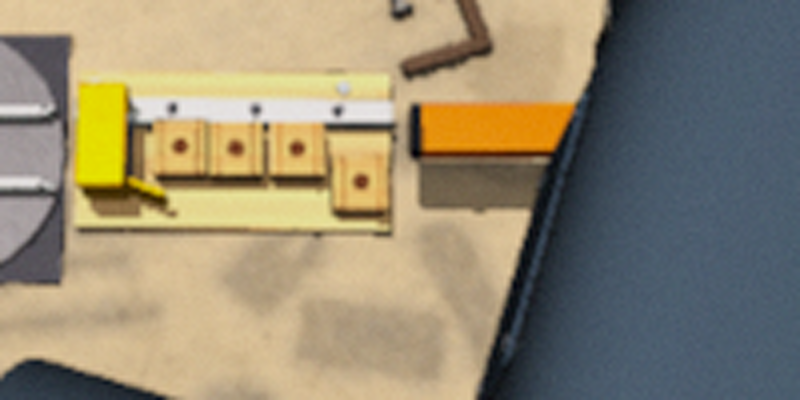

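d, hole at (361,181), has been knocked about 25 mm off the fence; the other three, (180,146), (236,148) and (297,148), are in line. I'll push d back with the stick's side, since it's in the open lane.

```bash
python3 - <<'E'
from h import *
def toj(p):
    a=np.radians(JY); d=p-O; return np.round([d@[np.cos(a),np.sin(a)],d@[-np.sin(a),np.cos(a)]],1)
c=lambda u,v,z:toj(p2w('top',220+u/4-.375,150+v/4-.375,z))
for q in((180,146),(236,148),(297,148),(361,181)): print(c(*q,40))
print([c(*q,40) for q in((333,154),(387,154),(389,211),(335,214))])
print('nose',c(413,105,103),c(413,155,103))
E
```

```text
[  0.5 -25.9]
[ -0.8 -66. ]
[  -0.7 -109.8]
[ -24.9 -155.5]
[array([  -5. , -135.6]), array([  -4.9, -174.2]), array([ -46.8, -175.2]), array([ -49.1, -136.8])]
nose [  13.1 -187.7] [ -22.1 -187.2]
```

carry_out --plan '[{"offset": [0, -0.02, 0], "rotation": [0, 0, 0]}, {"offset": [0.01, -0.04, 0], "rotation": [0, 0, 0]}, {"offset": [0.025, -0.06, 0], "rotation": [0, 0, 0]}, {"offset": [0.04, -0.076, 0], "rotation": [-0.003, 0, 0.004]}, {"offset": [0.053, -0.076, 0], "rotation": [-0.003, 0, 0.004]}]'

```text
time_s: 45.55
tcp_pos: [505.9, -172.8, 136.0]
eef_rot: [-180.0, 0.1, 85.8]
ft_force: [0.4, -1.4, -0.6]
grip_width: 0.206
finger_force: 60.3
```

carry_out --plan '[{"offset": [0, 0, 0.015], "rotation": [0, 0, 0]}, {"offset": [0, 0, 0.03], "rotation": [0, 0, 0]}, {"offset": [0, 0, 0.05], "rotation": [0, 0, 0]}, {"offset": [0, 0, 0.0655], "rotation": [0, 0, 0]}, {"offset": [0, 0, 0.0655], "rotation": [0, 0, 0]}]'

```text
time_s: 46.05
tcp_pos: [507.0, -172.9, 68.5]
eef_rot: [-179.8, 0.0, 85.9]
ft_force: [0.1, 0.3, -0.8]
grip_width: 0.201
finger_force: 60.1
```

carry_out --plan '[{"offset": [0, 0.008, 0], "rotation": [0, 0, 0]}, {"offset": [0, 0.016, 0], "rotation": [0, 0, 0]}, {"offset": [0, 0.022, 0], "rotation": [0, 0, 0]}, {"offset": [0, 0.028, 0], "rotation": [0, 0, 0]}, {"offset": [0, 0.034, 0], "rotation": [0, 0, 0]}]'

```text
time_s: 46.55
tcp_pos: [542.4, -175.4, 70.3]
eef_rot: [180.0, 0.1, 86.0]
ft_force: [-0.8, 0.1, -0.9]
grip_width: 0.205
finger_force: 60.4
```

```bash
python3 -c "
from h import *
st()"
```

```text
world [ 542.4 -175.4   70.3] rot [1.8e+02 1.0e-01 8.6e+01] jig [ -41.9 -266.8] f [-0.8  0.1 -0.9] w 17.4
```

carry_out --plan '[{"offset": [0, 0.002, 0], "rotation": [0, 0, 0]}, {"offset": [0, 0.004, 0], "rotation": [0, 0, 0]}, {"offset": [0, 0.0055, 0], "rotation": [0, 0, 0]}, {"offset": [0, 0.0055, 0], "rotation": [0, 0, 0]}, {"offset": [0, 0.0055, 0], "rotation": [0, 0, 0]}]'

```text
time_s: 47.05
tcp_pos: [547.1, -175.7, 70.1]
eef_rot: [-180.0, 0.1, 86.0]
ft_force: [-0.4, -0.4, -2.0]
grip_width: 0.2
finger_force: 60.3
```

carry_out --plan '[{"offset": [0, -0.008, 0], "rotation": [0, 0, 0]}, {"offset": [-0.005, -0.014, 0], "rotation": [0, 0, 0]}, {"offset": [-0.025, -0.014, 0], "rotation": [0, 0, 0]}, {"offset": [-0.045, -0.014, 0], "rotation": [0, 0, 0]}, {"offset": [-0.06, -0.014, 0], "rotation": [0, 0, 0]}]'

```text
time_s: 47.55
tcp_pos: [528.4, -235.9, 70.3]
eef_rot: [-180.0, 0.1, 86.0]
ft_force: [0.9, -0.0, -1.4]
grip_width: 0.204
finger_force: 60.3
```

```bash
python3 -c "
from h import *
st(); full((*jig(-1,-327),68.5,86.3))"
```

```text
world [ 528.4 -235.9   70.3] rot [-1.8e+02  1.0e-01  8.6e+01] jig [ -52.  -328.1] f [ 0.9 -0.  -1.4] w 17.4
[1.4, 51.0, 1.8] [-0.0, 0.001, -0.005]
```

carry_out --plan '[{"offset": [0, 0.02, 0], "rotation": [0, 0, 0]}, {"offset": [0, 0.04, 0.001], "rotation": [0, 0, 0]}, {"offset": [0.001, 0.051, 0.002], "rotation": [0, 0, -0.005]}, {"offset": [0.001, 0.051, 0.002], "rotation": [0, 0, -0.005]}, {"offset": [0.001, 0.051, 0.002], "rotation": [0, 0, -0.005]}]'

```text
time_s: 48.05
tcp_pos: [579.3, -237.2, 67.9]
eef_rot: [-179.9, 0.1, 86.3]
ft_force: [-0.3, -0.5, -1.4]
grip_width: 0.2
finger_force: 60.2
```

carry_out --plan '[{"offset": [0.008, 0, 0], "rotation": [0, 0, 0]}, {"offset": [0.016, 0, 0], "rotation": [0, 0, 0]}, {"offset": [0.024, 0, 0], "rotation": [0, 0, 0]}, {"offset": [0.032, 0, 0], "rotation": [0, 0, 0]}, {"offset": [0.04, 0, 0], "rotation": [0, 0, 0]}]'

```text
time_s: 48.55
tcp_pos: [582.7, -196.5, 68.3]
eef_rot: [180.0, 0.1, 86.3]
ft_force: [-0.7, -2.5, -1.1]
grip_width: 0.204
finger_force: 60.3
```

carry_out --plan '[{"offset": [0.006, 0, 0], "rotation": [0, 0, 0]}, {"offset": [0.012, 0, 0], "rotation": [0, 0, 0]}, {"offset": [0.018, 0, 0], "rotation": [0, 0, 0]}, {"offset": [0.024, 0, 0], "rotation": [0, 0, 0]}, {"offset": [0.03, 0, 0], "rotation": [0, 0, 0]}]'

```text
time_s: 49.05
tcp_pos: [584.6, -166.9, 68.1]
eef_rot: [-180.0, 0.1, 86.3]
ft_force: [-0.2, -2.4, -0.2]
grip_width: 0.206
finger_force: 60.4
```

carry_out --plan '[{"offset": [0.006, 0, 0], "rotation": [0, 0, 0]}, {"offset": [0.012, 0, 0], "rotation": [0, 0, 0]}, {"offset": [0.018, 0, 0], "rotation": [0, 0, 0]}, {"offset": [0.024, 0, 0], "rotation": [0, 0, 0]}, {"offset": [0.03, 0, 0], "rotation": [0, 0, 0]}]'

```text
time_s: 49.55
tcp_pos: [586.5, -136.9, 68.0]
eef_rot: [-180.0, 0.1, 86.3]
ft_force: [0.2, -2.7, 0.0]
grip_width: 0.203
finger_force: 60.4
```

```bash
python3 - <<'E'
from h import *
st()
b=viewer.camera('top')[:,:,::-1]
cv2.imwrite('pics/c11.png',cv2.resize(b[150:230,180:340],None,fx=5,fy=5,interpolation=cv2.INTER_CUBIC))
E
```

```text
world [ 586.5 -136.9   68. ] rot [-1.80e+02  1.00e-01  8.63e+01] jig [  -0.4 -225.6] f [ 0.2 -2.7  0. ] w 17.3
```

View pics/c11.png

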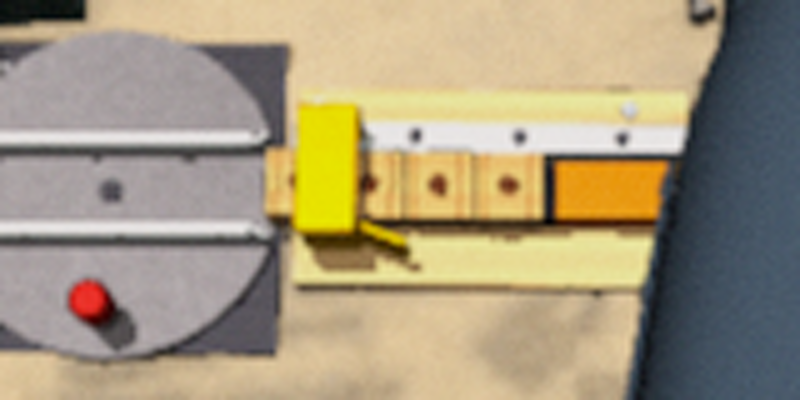

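The four blanks and the stick are in a straight line along the fence; the first is emerging at the mouth, at (275,180), and the knob is at the load position (90,300).

carry_out --plan '[{"offset": [0.007, 0, 0], "rotation": [0, 0, 0]}, {"offset": [0.014, 0, 0], "rotation": [0, 0, 0]}, {"offset": [0.021, 0, 0], "rotation": [0, 0, 0]}, {"offset": [0.028, 0, 0], "rotation": [0, 0, 0]}, {"offset": [0.035, 0, 0], "rotation": [0, 0, 0]}]'

```text
time_s: 50.1
tcp_pos: [588.7, -101.8, 68.0]
eef_rot: [-180.0, 0.1, 86.3]
ft_force: [-0.7, -1.4, -0.0]
grip_width: 0.203
finger_force: 60.4
```

carry_out --plan '[{"offset": [0.007, 0, 0], "rotation": [0, 0, 0]}, {"offset": [0.014, 0, 0], "rotation": [0, 0, 0]}, {"offset": [0.021, 0, 0], "rotation": [0, 0, 0]}, {"offset": [0.028, 0, 0], "rotation": [0, 0, 0]}, {"offset": [0.035, 0, 0], "rotation": [0, 0, 0]}]'

```text
time_s: 50.6
tcp_pos: [591.0, -66.9, 67.9]
eef_rot: [-180.0, 0.1, 86.3]
ft_force: [0.9, -1.7, -0.5]
grip_width: 0.206
finger_force: 60.4
```

carry_out --plan '[{"offset": [0.007, 0, 0], "rotation": [0, 0, 0]}, {"offset": [0.014, 0, 0], "rotation": [0, 0, 0]}, {"offset": [0.021, 0, 0], "rotation": [0, 0, 0]}, {"offset": [0.028, 0, 0], "rotation": [0, 0, 0]}, {"offset": [0.035, 0, 0], "rotation": [0, 0, 0]}]'

```text
time_s: 51.1
tcp_pos: [593.3, -32.0, 67.9]
eef_rot: [-180.0, 0.1, 86.3]
ft_force: [-0.1, -1.2, -0.1]
grip_width: 0.204
finger_force: 60.4
```

carry_out --plan '[{"offset": [0.007, 0, 0], "rotation": [0, 0, 0]}, {"offset": [0.014, 0, 0], "rotation": [0, 0, 0]}, {"offset": [0.021, 0, 0], "rotation": [0, 0, 0]}, {"offset": [0.028, 0, 0], "rotation": [0, 0, 0]}, {"offset": [0.035, 0, 0], "rotation": [0, 0, 0]}]'

```text
time_s: 51.6
tcp_pos: [595.5, 2.9, 67.8]
eef_rot: [-180.0, 0.1, 86.3]
ft_force: [-1.3, -1.6, 0.1]
grip_width: 0.203
finger_force: 60.4
```

```bash
python3 - <<'E'
from h import *
st()
E
```

```text
world [595.5   2.9  67.8] rot [-1.80e+02  1.00e-01  8.63e+01] jig [ -0.5 -85.5] f [-1.3 -1.6  0.1] w 17.3
```

carry_out --plan '[{"offset": [0.006, 0, 0], "rotation": [0, 0, 0]}, {"offset": [0.012, 0, 0], "rotation": [0, 0, 0]}, {"offset": [0.018, 0, 0], "rotation": [0, 0, 0]}, {"offset": [0.024, 0, 0], "rotation": [0, 0, 0]}, {"offset": [0.03, 0, 0], "rotation": [0, 0, 0]}]'

```text
time_s: 52.1
tcp_pos: [597.4, 32.8, 67.7]
eef_rot: [-180.0, 0.1, 86.3]
ft_force: [0.1, -1.3, -2.3]
grip_width: 0.203
finger_force: 60.2
```

carry_out --plan '[{"offset": [0.001, 0, 0], "rotation": [0, 0, 0]}, {"offset": [0.002, 0, 0], "rotation": [0, 0, 0]}, {"offset": [0.003, 0, 0], "rotation": [0, 0, 0]}, {"offset": [0.004, 0, 0], "rotation": [0, 0, 0]}, {"offset": [0.006, 0, 0], "rotation": [0, 0, 0]}]'

```text
time_s: 52.6
tcp_pos: [597.8, 38.1, 67.8]
eef_rot: [-180.0, 0.1, 86.3]
ft_force: [-0.4, -1.5, -1.5]
grip_width: 0.205
finger_force: 60.3
```

carry_out --plan '[{"offset": [0.001, 0, 0], "rotation": [0, 0, 0]}, {"offset": [0.002, 0, 0], "rotation": [0, 0, 0]}, {"offset": [0.003, 0, 0], "rotation": [0, 0, 0]}, {"offset": [0.003, 0, 0], "rotation": [0, 0, 0]}, {"offset": [0.003, 0, 0], "rotation": [0, 0, 0]}]'

```text
time_s: 53.1
tcp_pos: [598.0, 41.4, 67.8]
eef_rot: [-180.0, 0.1, 86.3]
ft_force: [0.2, -1.4, -1.1]
grip_width: 0.205
finger_force: 60.3
```

```bash
python3 - <<'E'
from h import *
st()
E
```

```text
world [598.   41.4  67.8] rot [-1.80e+02  1.00e-01  8.63e+01] jig [ -0.5 -46.9] f [ 0.2 -1.4 -1.1] w 17.4
```

carry_out --plan '[{"offset": [0.001, 0, 0], "rotation": [0, 0, 0]}, {"offset": [0.002, 0, 0], "rotation": [0, 0, 0]}, {"offset": [0.002, 0, 0], "rotation": [0, 0, 0]}, {"offset": [0.002, 0, 0], "rotation": [0, 0, 0]}, {"offset": [0.002, 0, 0], "rotation": [0, 0, 0]}]'

```text
time_s: 53.6
tcp_pos: [598.1, 43.4, 67.8]
eef_rot: [-180.0, 0.1, 86.3]
ft_force: [0.9, -0.3, -2.8]
grip_width: 0.206
finger_force: 60.3
```

carry_out --plan '[{"offset": [0.001, 0, 0], "rotation": [0, 0, 0]}, {"offset": [0.002, 0, 0], "rotation": [0, 0, 0]}, {"offset": [0.002, 0, 0], "rotation": [0, 0, 0]}, {"offset": [0.002, 0, 0], "rotation": [0, 0, 0]}, {"offset": [0.002, 0, 0], "rotation": [0, 0, 0]}]'

```text
time_s: 54.1
tcp_pos: [598.2, 44.7, 67.9]
eef_rot: [-180.0, 0.1, 86.3]
ft_force: [-0.5, -5.8, -0.1]
grip_width: 0.198
finger_force: 60.7
```

```bash
python3 - <<'E'
from h import *
st()
b=viewer.camera('top')[:,:,::-1]
cv2.imwrite('pics/c12.png',cv2.resize(b[150:230,160:300],None,fx=5,fy=5,interpolation=cv2.INTER_CUBIC))
E
```

```text
world [598.2  44.7  67.9] rot [-1.80e+02  1.00e-01  8.63e+01] jig [ -0.5 -43.6] f [-0.5 -5.8 -0.1] w 16.8
```

View pics/c12.png

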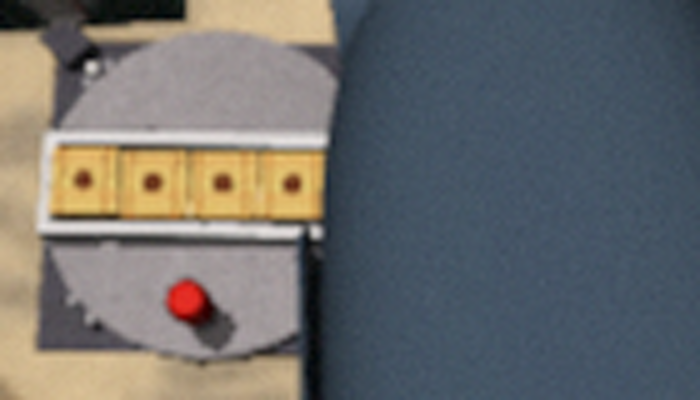

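All four are in the channel against the end stop, holes at (84,180) to (292,184). Now I withdraw the stick.

carry_out --plan '[{"offset": [-0.01, 0, 0], "rotation": [0, 0, 0]}, {"offset": [-0.03, 0, 0], "rotation": [0, 0, 0]}, {"offset": [-0.06, 0, 0], "rotation": [0, 0, 0]}, {"offset": [-0.09, 0, 0], "rotation": [0, 0, 0]}, {"offset": [-0.12, 0, 0], "rotation": [0, 0, 0]}]'

```text
time_s: 54.65
tcp_pos: [590.2, -75.9, 67.9]
eef_rot: [-180.0, 0.0, 86.3]
ft_force: [0.7, -0.0, -0.6]
grip_width: 0.203
finger_force: 60.4
```

carry_out --plan '[{"offset": [-0.03, 0, 0], "rotation": [0, 0, 0]}, {"offset": [-0.06, 0, 0], "rotation": [0, 0, 0]}, {"offset": [-0.09, 0, 0], "rotation": [0, 0, 0]}, {"offset": [-0.12, 0, -0.02], "rotation": [0, 0, 0]}, {"offset": [-0.15, 0, -0.05], "rotation": [0, 0, 0]}]'

```text
time_s: 55.15
tcp_pos: [579.3, -225.3, 117.1]
eef_rot: [-179.8, -0.0, 86.3]
ft_force: [1.9, -0.1, -2.1]
grip_width: 0.201
finger_force: 60.2
```

```bash
python3 - <<'E'
from h import *
st(); s=readout.get_state(); p=s['tcp_pos']; full((560,-270,136,60))
seq((560,-270,136,60),(515,-340,136,25),(482.5,-399,136,-14.5),(482.5,-399,57,-14.5))
E
```

```text
world [ 579.3 -225.3  117.1] rot [-179.8   -0.    86.3] jig [  -1.9 -314.2] f [ 1.9 -0.1 -2.1] w 17.1
[-45.9, -16.5, -18.8] [-0.003, 0.001, 0.459]
[-83.0, -4.0, -0.0] 0.61 -> [515.0, -339.9, 136.0, 25.0]
[-54.5, 40.0, -0.0] 0.69 -> [482.6, -399.2, 136.0, -14.5]
[-0.0, -0.0, 79.0] 0.0 -> [482.6, -399.2, 57.0, -14.5]
```

carry_out --plan '[{"offset": [-0.012, -0.004, -0.019], "rotation": [0, 0, 0.11]}, {"offset": [-0.024, -0.008, -0.019], "rotation": [0, 0, 0.23]}, {"offset": [-0.036, -0.012, -0.019], "rotation": [0, 0, 0.34]}, {"offset": [-0.046, -0.0165, -0.019], "rotation": [-0.003, 0, 0.459]}, {"offset": [-0.046, -0.0165, -0.019], "rotation": [-0.003, 0, 0.459]}]'

```text
time_s: 55.65
tcp_pos: [560.7, -270.2, 137.1]
eef_rot: [179.8, 0.0, 59.8]
ft_force: [1.2, -0.3, -1.6]
grip_width: 0.204
finger_force: 60.3
```

carry_out --plan '[{"offset": [-0.017, -0.001, 0], "rotation": [0, 0, 0.12]}, {"offset": [-0.034, -0.002, 0], "rotation": [0, 0, 0.24]}, {"offset": [-0.051, -0.003, 0], "rotation": [0, 0, 0.37]}, {"offset": [-0.068, -0.004, 0], "rotation": [0, 0, 0.49]}, {"offset": [-0.083, -0.004, 0], "rotation": [0, 0, 0.61]}]'

```text
time_s: 56.15
tcp_pos: [516.2, -339.0, 137.1]
eef_rot: [179.9, -0.1, 25.0]
ft_force: [0.9, 1.1, -1.5]
grip_width: 0.204
finger_force: 60.4
```

carry_out --plan '[{"offset": [-0.011, 0.008, 0], "rotation": [0, 0, 0.14]}, {"offset": [-0.022, 0.016, 0], "rotation": [0, 0, 0.28]}, {"offset": [-0.033, 0.024, 0], "rotation": [0, 0, 0.42]}, {"offset": [-0.044, 0.032, 0], "rotation": [0, 0, 0.56]}, {"offset": [-0.0545, 0.04, 0], "rotation": [0, 0, 0.69]}]'

```text
time_s: 56.65
tcp_pos: [484.0, -398.2, 137.2]
eef_rot: [180.0, -0.2, -14.5]
ft_force: [-0.5, 0.9, -1.3]
grip_width: 0.207
finger_force: 60.4
```

carry_out --plan '[{"offset": [0, 0, 0], "rotation": [0, 0, 0]}, {"offset": [0, 0, 0.02], "rotation": [0, 0, 0]}, {"offset": [0, 0, 0.04], "rotation": [0, 0, 0]}, {"offset": [0, 0, 0.055], "rotation": [0, 0, 0]}, {"offset": [0, 0, 0.07], "rotation": [0, 0, 0]}]'

```text
time_s: 57.15
tcp_pos: [484.6, -397.4, 66.4]
eef_rot: [180.0, -0.2, -14.1]
ft_force: [-0.2, -0.6, -1.0]
grip_width: 0.204
finger_force: 60.3
```

```bash
python3 - <<'E'
from h import *
st()
E
```

```text
world [ 484.6 -397.4   66.4] rot [180.   -0.2 -14.1] jig [ -85.3 -492.1] f [-0.2 -0.6 -1. ] w 17.3
```

Lower 10 mm, feel the contact, release and lift.

carry_out --plan '[{"offset": [0, 0, 0.003], "rotation": [0, 0, 0]}, {"offset": [0, 0, 0.006], "rotation": [0, 0, 0]}, {"offset": [0, 0, 0.009], "rotation": [0, 0, 0]}, {"offset": [0, 0, 0.01], "rotation": [0, 0, 0]}, {"offset": [0, 0, 0.01], "rotation": [0, 0, 0]}]'

```text
time_s: 57.65
tcp_pos: [484.5, -398.4, 57.5]
eef_rot: [179.9, -0.2, -14.4]
ft_force: [0.7, 0.4, -1.8]
grip_width: 0.204
finger_force: 60.3
```

carry_out --plan '[{"offset": [0, 0, 0], "rotation": [0, 0, 0]}, {"offset": [0, 0, 0], "rotation": [0, 0, 0]}, {"offset": [0, 0, 0], "rotation": [0, 0, 0]}, {"offset": [0, 0, 0], "rotation": [0, 0, 0]}, {"offset": [0, 0, 0], "rotation": [0, 0, 0]}]' --grip 0.05

```text
time_s: 58.15
tcp_pos: [484.3, -398.3, 57.3]
eef_rot: [179.9, -0.2, -14.5]
ft_force: [-0.3, -0.4, 0.3]
grip_width: 0.587
finger_force: 0.0
```

carry_out --plan '[{"offset": [0, 0, -0.02], "rotation": [0, 0, 0]}, {"offset": [0, 0, -0.04], "rotation": [0, 0, 0]}, {"offset": [0, 0, -0.06], "rotation": [0, 0, 0]}, {"offset": [0, 0, -0.08], "rotation": [0, 0, 0]}, {"offset": [0, 0, -0.1], "rotation": [0, 0, 0]}]'

```text
time_s: 58.65
tcp_pos: [484.0, -398.0, 158.1]
eef_rot: [179.9, -0.2, -14.5]
ft_force: [0.3, 0.0, 0.6]
grip_width: 0.586
finger_force: 0.0
```

```bash
python3 - <<'E'
from h import *
st()
full((500,-290,150,20))
# knob at load found about (536.5,257); closing axis for knob quarter turn
A=np.array([611.8,249.5]); K=lambda t:(A+75*np.array([np.cos(np.radians(t)),np.sin(np.radians(t))])).round(1)
print([K(t) for t in (176.3,161.3,146.3,131.3,116.3,101.3,86.3)])
b=viewer.camera('top')[:,:,::-1]; cv2.imwrite('pics/t13.png',b)
g=b[150:230,160:245].astype(int); m=(g[:,:,2]>150)&(g[:,:,1]<70)&(g[:,:,0]<70); v,u=np.nonzero(m); print(len(u),u.mean()+160,v.mean()+150, p2w('top',u.mean()+160,v.mean()+150,58))
E
```

```text
world [ 484.  -398.   158.1] rot [179.9  -0.2 -14.5] jig [ -85.9 -492.8] f [0.3 0.  0.6] w 49.8
[-11.5, -108.6, 7.9] [0.002, -0.003, -0.602]
[array([537. , 254.3]), array([540.8, 273.5]), array([549.4, 291.1]), array([562.3, 305.8]), array([578.6, 316.7]), array([597.1, 323. ]), array([616.6, 324.3])]
35 196.57142857142856 209.22857142857143 [540.53732465 254.76516539]
```

```bash
python3 - <<'E'
from h import *
for u,v,z in((135,225,0),(282,218,0),(250,222,0),(248,228,30),(200,320,24),(178,340,40)): print((u,v,z),p2w('top',u*.7,v*.7,z))
A=np.array([612.3,250]); K=lambda t:(A+75*np.array([np.cos(np.radians(t)),np.sin(np.radians(t))])).round(1)
p=seq((500,-290,150,20),(510,-150,150,60),(510,30,150,100),(525,180,150,140),(*K(176.3),115,160),(*K(176.3),53,160))
ts=[161.3,146.3,131.3,116.3,101.3,86.3]; ps=[150,140,130,120,110,100]
seq((*K(176.3),53,160),*[(*K(t),53,q) for t,q in zip(ts,ps)])
E
```

```text
(135, 225, 0) [732.00626695 572.76343687]
(282, 218, 0) [728.33393215 261.79056444]
(250, 222, 0) [723.62103426 329.57236343]
(248, 228, 30) [699.93161232 325.78741631]
(200, 320, 24) [514.77234381 424.32079252]
(178, 340, 40) [474.4724858 461.3227974]
[57.5, -128.0, -0.0] -0.7 -> [510.3, -150.1, 150.0, 60.1]
[156.0, -90.0, -0.0] -0.7 -> [510.0, 30.0, 150.0, 100.2]
[145.0, 41.5, -0.0] -0.69 -> [525.1, 180.1, 150.0, 139.7]
[39.0, 65.0, 35.0] -0.35 -> [537.3, 254.9, 115.0, 159.8]
[-0.0, -0.0, 62.0] -0.0 -> [537.3, 254.9, 53.0, 159.8]
[3.0, 19.5, -0.0] 0.17 -> [541.4, 274.2, 53.0, 150.3]
[1.0, 19.5, -0.0] 0.18 -> [550.2, 291.6, 53.0, 139.9]
[-0.0, 19.5, -0.0] 0.17 -> [562.7, 306.5, 53.0, 130.2]
[-2.5, 19.5, -0.0] 0.18 -> [579.2, 317.2, 53.0, 119.9]
[-3.5, 19.0, -0.0] 0.17 -> [597.4, 323.6, 53.0, 110.2]
[-5.5, 19.0, -0.0] 0.18 -> [617.2, 325.0, 53.0, 99.8]
```

carry_out --plan '[{"offset": [-0.002, -0.022, 0.002], "rotation": [0, 0, -0.12]}, {"offset": [-0.005, -0.044, 0.004], "rotation": [0, 0, -0.24]}, {"offset": [-0.007, -0.066, 0.006], "rotation": [0, 0, -0.36]}, {"offset": [-0.009, -0.088, 0.008], "rotation": [0, 0, -0.48]}, {"offset": [-0.0115, -0.1085, 0.008], "rotation": [0, 0, -0.602]}]'

```text
time_s: 59.2
tcp_pos: [500.0, -289.2, 148.8]
eef_rot: [179.9, -0.1, 20.3]
ft_force: [-0.9, 0.6, 0.9]
grip_width: 0.582
finger_force: 0.0
```

carry_out --plan '[{"offset": [0.011, -0.025, 0], "rotation": [0, 0, -0.14]}, {"offset": [0.023, -0.051, 0], "rotation": [0, 0, -0.28]}, {"offset": [0.034, -0.077, 0], "rotation": [0, 0, -0.42]}, {"offset": [0.046, -0.102, 0], "rotation": [0, 0, -0.56]}, {"offset": [0.0575, -0.128, 0], "rotation": [0, 0, -0.7]}]' --grip 0.06

```text
time_s: 59.7
tcp_pos: [510.3, -149.2, 148.8]
eef_rot: [179.8, 0.0, 60.4]
ft_force: [-0.4, -0.0, -0.3]
grip_width: 0.705
finger_force: 0.0
```

carry_out --plan '[{"offset": [0.031, -0.018, 0], "rotation": [0, 0, -0.14]}, {"offset": [0.062, -0.036, 0], "rotation": [0, 0, -0.28]}, {"offset": [0.094, -0.054, 0], "rotation": [0, 0, -0.42]}, {"offset": [0.125, -0.072, 0], "rotation": [0, 0, -0.56]}, {"offset": [0.156, -0.09, 0], "rotation": [0, 0, -0.7]}]'

```text
time_s: 60.2
tcp_pos: [509.7, 31.3, 148.5]
eef_rot: [179.9, 0.1, 100.6]
ft_force: [1.7, -0.2, 0.5]
grip_width: 0.704
finger_force: 0.0
```

carry_out --plan '[{"offset": [0.029, 0.008, 0], "rotation": [0, 0, -0.14]}, {"offset": [0.058, 0.017, 0], "rotation": [0, 0, -0.28]}, {"offset": [0.087, 0.025, 0], "rotation": [0, 0, -0.42]}, {"offset": [0.116, 0.033, 0], "rotation": [0, 0, -0.56]}, {"offset": [0.145, 0.0415, 0], "rotation": [0, 0, -0.69]}]'

```text
time_s: 60.7
tcp_pos: [524.9, 181.2, 148.2]
eef_rot: [180.0, 0.2, 140.1]
ft_force: [-0.2, 0.2, -0.7]
grip_width: 0.702
finger_force: 0.0
```

```bash
python3 - <<'E'
from h import *
st(); full((537.4,254.8,110,160))
E
```

```text
world [524.9 181.2 148.2] rot [180.    0.2 140.1] jig [-82.4  87.9] f [-0.2  0.2 -0.7] w 59.6
[37.7, 64.4, 38.1] [-0.0, 0.003, -0.347]
```

carry_out --plan '[{"offset": [0.009, 0.016, 0.01], "rotation": [0, 0, -0.09]}, {"offset": [0.019, 0.032, 0.02], "rotation": [0, 0, -0.18]}, {"offset": [0.028, 0.048, 0.03], "rotation": [0, 0, -0.27]}, {"offset": [0.0375, 0.0645, 0.038], "rotation": [0, 0.003, -0.347]}, {"offset": [0.0375, 0.0645, 0.038], "rotation": [0, 0.003, -0.347]}]'

```text
time_s: 61.2
tcp_pos: [537.7, 254.9, 108.7]
eef_rot: [-179.9, -0.1, 159.9]
ft_force: [-1.1, 0.2, -0.1]
grip_width: 0.7
finger_force: 0.0
```

carry_out --plan '[{"offset": [0, 0, 0.015], "rotation": [0, 0, 0]}, {"offset": [0, 0, 0.03], "rotation": [0, 0, 0]}, {"offset": [0, 0, 0.045], "rotation": [0, 0, 0]}, {"offset": [0, 0, 0.057], "rotation": [0, 0, 0]}, {"offset": [0, 0, 0.057], "rotation": [0, 0, 0]}]'

```text
time_s: 61.7
tcp_pos: [537.3, 252.5, 51.7]
eef_rot: [-179.9, -0.1, 159.6]
ft_force: [0.2, -0.4, -0.9]
grip_width: 0.7
finger_force: 0.0
```

carry_out --plan '[{"offset": [0, 0, 0], "rotation": [0, 0, 0]}, {"offset": [0, 0, 0], "rotation": [0, 0, 0]}, {"offset": [0, 0, 0], "rotation": [0, 0, 0]}, {"offset": [0, 0, 0], "rotation": [0, 0, 0]}, {"offset": [0, 0, 0], "rotation": [0, 0, 0]}]' --grip 0.0

```text
time_s: 62.2
tcp_pos: [539.1, 254.4, 54.4]
eef_rot: [179.9, 0.1, 159.7]
ft_force: [1.8, 5.8, 3.0]
grip_width: 0.257
finger_force: 58.8
```

```bash
python3 - <<'E'
from h import *
st(); s=readout.get_state(); p=s['tcp_pos']
A=p[:2]+75*np.array([.998,-.0645]); print(A)
K=lambda t:(A+75*np.array([np.cos(np.radians(t)),np.sin(np.radians(t))])).round(1)
ts=[161.3,146.3,131.3,116.3,101.3,86.3]; ps=[150,140,130,120,110,100]
seq((*p,s['eef_rot'][2]),*[(*K(t),p[2],q) for t,q in zip(ts,ps)])
E
```

```text
world [539.1 254.4  54.4] rot [1.799e+02 1.000e-01 1.597e+02] jig [-73.  161.9] f [1.8 5.8 3. ] w 21.8
[613.92144966 249.59392906]
[3.0, 19.5, -0.0] 0.17 -> [543.0, 273.8, 54.4, 149.9]
[1.5, 19.5, -0.0] 0.17 -> [551.5, 291.4, 54.4, 140.2]
[-0.5, 19.5, -0.0] 0.18 -> [564.4, 306.0, 54.4, 129.9]
[-2.0, 19.5, -0.0] 0.17 -> [580.6, 317.0, 54.4, 120.1]
[-4.0, 19.0, -0.0] 0.18 -> [599.1, 323.1, 54.4, 109.8]
[-5.5, 19.0, -0.0] 0.17 -> [618.8, 324.4, 54.4, 100.1]
```

carry_out --plan '[{"offset": [0.0005, 0.004, 0], "rotation": [0, 0, 0.03]}, {"offset": [0.001, 0.008, 0], "rotation": [0, 0, 0.07]}, {"offset": [0.0015, 0.012, 0], "rotation": [0, 0, 0.1]}, {"offset": [0.002, 0.016, 0], "rotation": [0, 0, 0.14]}, {"offset": [0.003, 0.0195, 0], "rotation": [0, 0, 0.17]}]'

```text
time_s: 62.7
tcp_pos: [541.8, 272.1, 54.2]
eef_rot: [-179.9, 0.0, 149.8]
ft_force: [-5.9, -8.0, 12.3]
grip_width: 0.256
finger_force: 60.9
```

carry_out --plan '[{"offset": [0, 0.004, 0], "rotation": [0, 0, 0.03]}, {"offset": [0.0005, 0.008, 0], "rotation": [0, 0, 0.07]}, {"offset": [0.001, 0.012, 0], "rotation": [0, 0, 0.1]}, {"offset": [0.001, 0.016, 0], "rotation": [0, 0, 0.14]}, {"offset": [0.0015, 0.0195, 0], "rotation": [0, 0, 0.17]}]'

```text
time_s: 63.2
tcp_pos: [549.0, 290.3, 54.1]
eef_rot: [-179.9, -0.1, 140.1]
ft_force: [-13.1, -2.9, 15.2]
grip_width: 0.252
finger_force: 61.5
```

carry_out --plan '[{"offset": [0, 0.004, 0], "rotation": [0, 0, 0.03]}, {"offset": [0, 0.008, 0], "rotation": [0, 0, 0.07]}, {"offset": [0, 0.012, 0], "rotation": [0, 0, 0.1]}, {"offset": [0, 0.016, 0], "rotation": [0, 0, 0.14]}, {"offset": [-0.0005, 0.0195, 0], "rotation": [0, 0, 0.18]}]'

```text
time_s: 63.7
tcp_pos: [562.7, 305.6, 54.1]
eef_rot: [-180.0, -0.1, 129.8]
ft_force: [-11.0, 2.6, 12.0]
grip_width: 0.257
finger_force: 59.3
```

```bash
python3 - <<'E'
from h import *
st(); s=readout.get_state(); p=s['tcp_pos']
A=np.array([613.2,250.3])
K=lambda t:(A+75*np.array([np.cos(np.radians(t)),np.sin(np.radians(t))])).round(1)
seq((*p,s['eef_rot'][2]),*[(*K(t),p[2],q) for t,q in zip([116.3,101.3,86.3],[120,110,100])])
E
```

```text
world [562.7 305.6  54.1] rot [-1.800e+02 -1.000e-01  1.298e+02] jig [-52.7 214.4] f [-11.    2.6  12. ] w 21.8
[-2.0, 21.0, -0.0] 0.17 -> [580.1, 317.5, 54.1, 120.0]
[-3.5, 19.0, -0.0] 0.18 -> [598.3, 324.0, 54.1, 109.7]
[-5.5, 19.0, -0.0] 0.17 -> [618.1, 325.2, 54.1, 100.0]
```

carry_out --plan '[{"offset": [0, 0.004, 0], "rotation": [0, 0, 0.03]}, {"offset": [-0.0005, 0.008, 0], "rotation": [0, 0, 0.07]}, {"offset": [-0.001, 0.012, 0], "rotation": [0, 0, 0.1]}, {"offset": [-0.0015, 0.016, 0], "rotation": [0, 0, 0.14]}, {"offset": [-0.002, 0.02, 0], "rotation": [0, 0, 0.17]}]'

```text
time_s: 64.2
tcp_pos: [579.1, 317.4, 54.0]
eef_rot: [-180.0, -0.1, 120.1]
ft_force: [-12.1, 4.6, 9.6]
grip_width: 0.257
finger_force: 59.0
```

carry_out --plan '[{"offset": [-0.0005, 0.004, 0], "rotation": [0, 0, 0.03]}, {"offset": [-0.001, 0.008, 0], "rotation": [0, 0, 0.07]}, {"offset": [-0.002, 0.012, 0], "rotation": [0, 0, 0.1]}, {"offset": [-0.003, 0.016, 0], "rotation": [0, 0, 0.14]}, {"offset": [-0.0035, 0.019, 0], "rotation": [0, 0, 0.18]}]'

```text
time_s: 64.7
tcp_pos: [597.6, 324.3, 54.0]
eef_rot: [-180.0, -0.1, 109.8]
ft_force: [-9.0, 8.1, 7.2]
grip_width: 0.256
finger_force: 60.6
```

carry_out --plan '[{"offset": [-0.001, 0.004, 0], "rotation": [0, 0, 0.03]}, {"offset": [-0.002, 0.008, 0], "rotation": [0, 0, 0.07]}, {"offset": [-0.003, 0.012, 0], "rotation": [0, 0, 0.1]}, {"offset": [-0.0045, 0.016, 0], "rotation": [0, 0, 0.14]}, {"offset": [-0.0055, 0.019, 0], "rotation": [0, 0, 0.17]}]'

```text
time_s: 65.2
tcp_pos: [616.8, 325.7, 54.0]
eef_rot: [-179.9, -0.2, 100.0]
ft_force: [-14.4, 10.1, 9.0]
grip_width: 0.256
finger_force: 61.9
```

carry_out --plan '[{"offset": [0, 0, 0], "rotation": [0, 0, 0]}, {"offset": [0, 0, 0], "rotation": [0, 0, 0]}, {"offset": [0, 0, 0], "rotation": [0, 0, 0]}, {"offset": [0, 0, 0], "rotation": [0, 0, 0]}, {"offset": [0, 0, 0], "rotation": [0, 0, 0]}]'

```text
time_s: 65.7
tcp_pos: [618.1, 325.2, 54.0]
eef_rot: [179.9, -0.1, 100.1]
ft_force: [-1.6, 6.3, 2.5]
grip_width: 0.257
finger_force: 61.2
```

```bash
python3 - <<'E'
from h import *
st()
E
```

```text
world [618.1 325.2  54. ] rot [ 1.799e+02 -1.000e-01  1.001e+02] jig [  1.3 237.6] f [-1.6  6.3  2.5] w 21.8
```

carry_out --plan '[{"offset": [0, 0, 0], "rotation": [0, 0, 0]}, {"offset": [0, 0, 0], "rotation": [0, 0, 0]}, {"offset": [0, 0, 0], "rotation": [0, 0, 0]}, {"offset": [0, 0, 0], "rotation": [0, 0, 0]}, {"offset": [0, 0, 0], "rotation": [0, 0, 0]}]' --grip 0.05

```text
time_s: 66.2
tcp_pos: [618.0, 323.8, 53.0]
eef_rot: [-180.0, 0.0, 100.1]
ft_force: [0.1, -0.6, -0.0]
grip_width: 0.584
finger_force: 0.0
```

carry_out --plan '[{"offset": [0, 0, -0.02], "rotation": [0, 0, 0]}, {"offset": [0, 0, -0.04], "rotation": [0, 0, 0]}, {"offset": [0, 0, -0.06], "rotation": [0, 0, 0]}, {"offset": [0, 0, -0.08], "rotation": [0, 0, 0]}, {"offset": [0, 0, -0.1], "rotation": [0, 0, 0]}]'

```text
time_s: 66.7
tcp_pos: [617.9, 323.9, 153.9]
eef_rot: [-180.0, 0.0, 100.1]
ft_force: [0.3, -0.6, 0.5]
grip_width: 0.587
finger_force: 0.0
```

carry_out --plan '[{"offset": [-0.03, -0.03, 0], "rotation": [0, 0, 0]}, {"offset": [-0.06, -0.05, 0], "rotation": [0, 0, 0]}, {"offset": [-0.1, -0.06, 0], "rotation": [0, 0, 0]}, {"offset": [-0.14, -0.07, 0], "rotation": [0, 0, 0]}, {"offset": [-0.18, -0.08, 0], "rotation": [0, 0, 0]}]'

```text
time_s: 67.2
tcp_pos: [570.2, 131.3, 153.3]
eef_rot: [180.0, 0.0, 100.1]
ft_force: [0.9, 0.2, -0.1]
grip_width: 0.588
finger_force: 0.0
```

carry_out --plan '[{"offset": [-0.04, 0, 0], "rotation": [0, 0, 0]}, {"offset": [-0.08, 0, 0], "rotation": [0, 0, 0]}, {"offset": [-0.12, 0, 0], "rotation": [0, 0, 0]}, {"offset": [-0.16, 0, 0], "rotation": [0, 0, 0]}, {"offset": [-0.2, 0, 0], "rotation": [0, 0, 0]}]'

```text
time_s: 67.7
tcp_pos: [605.7, -65.9, 153.4]
eef_rot: [180.0, 0.0, 100.1]
ft_force: [0.5, 0.7, -0.5]
grip_width: 0.588
finger_force: 0.0
```

carry_out --plan '[{"offset": [-0.04, 0, 0], "rotation": [0, 0, 0]}, {"offset": [-0.08, 0, 0], "rotation": [0, 0, 0]}, {"offset": [-0.12, 0, 0], "rotation": [0, 0, 0]}, {"offset": [-0.16, 0, 0], "rotation": [0, 0, 0]}, {"offset": [-0.2, 0, 0], "rotation": [0, 0, 0]}]'

```text
time_s: 68.2
tcp_pos: [640.6, -262.8, 153.4]
eef_rot: [180.0, 0.0, 100.1]
ft_force: [0.9, 0.7, 0.8]
grip_width: 0.586
finger_force: 0.0
```

```bash
python3 - <<'E'
from h import *
st()
im=viewer.camera('top'); cv2.imwrite('pics/tf.png',im[:,:,::-1]); g=im[150:235,160:245].astype(int)
R,G,B=g[...,0],g[...,1],g[...,2]
def toj(p):
    a=np.radians(JY); d=p-O; return np.round([d@[np.cos(a),np.sin(a)],d@[-np.sin(a),np.cos(a)]],1)
def cen(m,z,n):
    k,l,s,c=cv2.connectedComponentsWithStats(m.astype(np.uint8))
    for i in range(1,k):
        if s[i,4]>15: print(n,s[i,4],toj(p2w('top',*(c[i]+[160,150]),z)))
cen((R>140)&(G<70)&(B<70),61,'knob')
w=(R>140)&(R-B>60)&(G>90); cen(w,39,'wood')
v,u=np.nonzero(w); P=np.array([toj(p2w('top',a+160,b+150,39)) for a,b in zip(u,v)]); P=P[np.hypot(P[:,0],P[:,1]-160)<100]
print('wood box',np.percentile(P,[1,99],axis=0)); 
q=cv2.fitLine(P.astype(np.float32),cv2.DIST_L2,0,.01,.01).ravel(); print('dir',q)
rail=(R>170)&(abs(R-B)<30); cen(rail,29,'rail')
# stick on mat
g=im[150:270,390:470].astype(int); m=(g[...,0]>180)&(g[...,2]<60); v,u=np.nonzero(m); print('stick',p2w('top',u.mean()+390,v.mean()+150,24),len(u))
a=cv2.imread('pics/top0.png')[:,:,::-1].astype(int)[150:270,390:470]; m=(a[...,0]>180)&(a[...,2]<60); v,u=np.nonzero(m); print('was',p2w('top',u.mean()+390,v.mean()+150,24),len(u))
E
```

```text
world [ 640.6 -262.8  153.4] rot [180.    0.  100.1] jig [  61.6 -347.8] f [0.9 0.7 0.8] w 49.8
knob 39 [-1.000e-01  2.349e+02]
wood 627 [56.8 67.3]
wood 696 [  8.4 162. ]
wood 108 [ 65.2 267. ]
wood 24 [  0.5 256.9]
wood 16 [-43.7 268.2]
wood 435 [-117.   230.6]
wood 17 [-107.8   79. ]
wood box [[-69.88 141.74]
 [ 88.2  254.66]]
dir [9.9998778e-01 4.9488009e-03 9.6255198e+00 1.6373468e+02]
rail 366 [ 12.5 165.7]
rail 30 [ 58.1 104.8]
rail 27 [-46.9 221.1]
stick [nan nan] 0
was [ 528.15394381 -411.52498764] 475<stdin>:18: RuntimeWarning: Mean of empty slice.
  ret = ret.dtype.type(ret / rcount)
```

```bash
python3 - <<'E'
from h import *
a=cv2.imread('pics/side0.png')[:,:,::-1]; b=viewer.camera('side')
for im in(a,b):
    g=im[260:320,220:360].astype(int); m=(g[...,0]>180)&(g[...,2]<70); v,u=np.nonzero(m); print(len(u),u.mean()+220,v.mean()+260,u.min(),u.max(),v.min(),v.max())
E
```

```text
608 298.09375 293.5328947368421 40 113 13 46
393 299.45292620865143 293.03053435114504 40 114 13 43
```

```bash
python3 -c "
from h import *
print(robot.finish_job())"
```

```text
the job is handed in; nothing more can be done
None
```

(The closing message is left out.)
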